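Turn an iced gingerbread wall over against the pastry board's backstop

TASK

The icing on the gingerbread house wall has set, so its plain back is next: pick it up off the pastry board, prop it on its short end against the board's wooden backstop, push its foot in until it stands there by itself almost upright, and let go. Then take it afresh, turn it on over and lay it flat on the round cake board, plain back up and wholly on the card. It snaps easily, so let it down and never let it drop or flop over, and leave the tub, the mug and the other two biscuits where they are.

Things in the scene. Friction and masses are not known exactly. Their poses are not given: they have to be found in the camera images.
- panel_center (a point): Centre of the gingerbread house wall: stiff brown slab 96 x 60 x 12 mm, about 60 g, lying at first on the pastry board with its white piped icing up (two windows, border of dots, flush). x along the 96 mm, y across the 60 mm, z out of the iced face. Same when turned half round. On its end it leans on the backstop without slipping from about 60 degrees up and stands alone from about 83.
- panel_corner0 (a point): Corner of the gingerbread wall at half thickness, at (+48, +30, 0) mm from its centre along its own axes.
- panel_corner1 (a point): Corner of the gingerbread wall at (-48, +30, 0) mm from its centre.
- panel_corner2 (a point): Corner of the gingerbread wall at (-48, -30, 0) mm from its centre.
- panel_corner3 (a point): Corner of the gingerbread wall at (+48, -30, 0) mm from its centre.
- pastry_board: Pale wooden pastry board fixed on the table, 400 (its x) x 280 (its y) x 15 mm thick; origin at the centre of its underside, z up. Along its whole +y edge stands the backstop, a darker wooden strip 16 mm thick with an upright face towards -y at y = +124 mm; its top is 65 mm above the table, 50 mm above the board's surface. The backstop is always on the side of the board to the robot's left.
- cake_board_top (a point): Centre of the upper face of the round white cake board (stiff card disc, 240 mm across, 4 mm thick, fixed on the table). Its axes turn with it: the two small biscuits lie on its -x half, its +x half is free.
- tub_center (a point): Centre of a closed round tub of sprinkles, 60 mm across, 65 mm high, standing on the pastry board close to the backstop, anywhere along it. Loose; leave it alone.
- mug_center (a point): Centre (half-way up, on its axis) of a terracotta mug, 80 mm across, 95 mm high, handle on its own +y side, on the table at the far middle. Loose; leave it alone.
- biscuit_round_center (a point): Centre of a round biscuit, 54 mm across, 11 mm high, lying on the cake board. Loose; leave it alone.
- biscuit_heart_center (a point): Centre of a heart-shaped biscuit, about 55 mm across, 11 mm high, lying on the cake board. Loose; leave it alone.
Things that resemble listed ones, but are neither listed nor needed, are in the scene too. What is meant by the part that bears panel_center is not red, and is the smaller of those in its own colour.

How it is judged:
By the outcome, as a careful person would: the job done as asked, in the order asked, and still so for the second after the job is handed in, with the robot touching nothing.
It also fails if it takes over 64 s, if anything falls off the work surface, if the arm or the gripper's body presses on something with over 40 N, if the wrist force passes 120 N, or if a joint passes its speed limit or range.

ROBOT

A 6-joint arm with a two-finger parallel gripper is mounted at the origin on the work surface. World frame = base frame: x ahead of the robot, y to its left, z up, the work surface at z = 0. Lengths are in m, angles in rad, forces in N, time in s.
With the tool pointing down it reaches from about 0.325 to 0.85 m from the base axis. Payload 15.5 kg.
Tool frame: the origin (TCP) lies at the very end of the fingers, on their centre line; the grasp point (between the pads) lies 19 mm behind it (arm.tcp_to_grasp is the distance from the TCP to the grasp point, in m); y points along the fingers, z is the direction in which the jaws open and shut, and the axes are right-handed (so a half turn about y gives the same grasp; the last joint's range is limited). The gripper opens to 91 mm and grips with 3 to 60 N. Pads are 32 mm wide; open, the fingers measure 118 mm over their backs; the gripper's body (76 mm by 178 mm) begins 60 mm behind the grasp point.
Start: joints at [1.149, 0.494, 1.345, -0, 1.302, -0.096], TCP at [0.2, 0.592, 0.214] pointing down, gripper open.
Joint ranges: [-2.91, 2.91], [-0.82, 2.16], [0.22, 2.67], [-1.22, 4.37], [0.12, 2.79], [-3.08, 3.08]. Speed limits (rad/s): [1.89, 1.89, 2.57, 3.01, 3.01, 3.01].

INTERFACE

Orientations are given as a unit quaternion [x, y, z, w].
In Python, from station import arm, optics gives the robot as it stands.
- The arm moves only by the shell command python3 -m crank 'ROWS' [OPENING]. ROWS is JSON, a list of rows, each an object with "travel": the shift along the tool's x, y, z in cm, a list of three; "dr": the turn, a rotation vector about the tool's x, y, z in rad, a list of three. A call has 1 to 5 rows; each row shifts and turns the commanded pose from where the row before left it, along the tool's axes as they then stand; what a row does not reach is not made up. A row lasts 1/12 s, in which the tool goes at most 41.7 mm and 7.16 degrees, less where a joint would pass 70% of its speed; a pose out of reach is approached as far as the arm can. A call is refused whole if a number of a shift passes 4.17 or a number of a turn 0.125, either way. A call with a gripper value outside its range is refused whole. OPENING is the closure in counts, from 0 (fully open) to 255 (shut), set as the call begins (- or left out, the last holds). The fingers move at their own pace and stop on an object; the grip force is fixed at half the most. Time passes only in rows, so rows that do not move let the fingers close. It gives the time, the measured TCP pose, the force and the opening at its end, in the units of the state.
- arm.observe(): the state, without advancing time (a new reading comes with each control period).
- optics.read_camera(name): name is "side" or "top"; returns a dict with "img" (480x640x3 uint8, red, green, blue), "vfov" (degrees; the focal length in pixels is half the picture's height over the tangent of half this angle, whatever the lens; pixels are square), "cx", "cy" (the principal point, pixels), "k1" (the pictures are not rectified: a ray, as slopes to the right and down, at radius r is drawn at 1 + k1 r^2 times it, then the intrinsics apply), "extrinsics" (4x4, takes a point from world to camera coordinates). Camera axes: x right, y up, looking along -z (the intrinsics and any distortion apply to the point x, -y, -z); pixel columns grow to the right and rows downward; lengths in m; the calibration is good to about 2 mm. A picture is of the moment at which its call begins. There is no depth.
- arm.sign_off(): hands the job in, once; it reports no verdict.
The state is a dict: "time": time; "q": joint angles; "qd": joint speeds; "tau": joint torques, N m; "eef_pos": TCP position; "orientation": TCP orientation; "ft_force": force on the tool from outside, world axes, zero at the start; "ft_torque": the same for the moment, N m; "gripper_width": finger opening in m.
Only numpy, scipy, OpenCV 4.12 (cv2) and the standard library are available. Lean on these libraries where they do the work, as an engineer would, in place of code of your own. Each camera call takes 0.05 s, during which the arm holds its last target.

## Working session

There is one attempt and no reset: what is moved stays moved. The work goes in short steps, Python scripts to look and compute and a shell command to move; the robot and the scene stay as the last step left them, time stands still between calls to the robot, and variables do not carry over. Pictures are saved under pics/ and viewed, and the job is handed in when it is done.

```bash
ls; mkdir -p pics; python3 - <<'E'
from station import arm, optics
import cv2,json
print(arm.observe()); print(arm.tcp_to_grasp)
for n in("side","top"):
    c=optics.read_camera(n); cv2.imwrite(f"pics/{n}0.png",c["img"][:,:,::-1]); print(n,{k:v for k,v in c.items() if k!="img"})
E
```

```text
pics
{'time': 0.0, 'q': array([ 1.14947512e+00,  4.94159229e-01,  1.34615962e+00,  1.15068241e-06,
        1.30248370e+00, -9.55218181e-02]), 'qd': array([ 0.00033583,  0.00054352, -0.0005487 , -0.00031656,  0.00049301,
        0.00031128]), 'tau': array([ 1.14360875e-03, -8.78832722e+01, -3.81855261e+01,  7.08280667e-02,
        5.34269388e-02, -6.31788066e-05]), 'eef_pos': array([0.19989055, 0.59176095, 0.21334351]), 'orientation': array([ 0.69815882, -0.11478849,  0.1145691 , -0.69733191]), 'ft_force': array([-0.23683373, -0.13108637, -0.20693663]), 'ft_torque': array([0.06502119, 0.00771279, 0.02548064]), 'gripper_width': 0.09142770544432398}
0.0188
side {'vfov': 56.60256550185612, 'cx': 319.8847899931002, 'cy': 246.23919067833543, 'k1': -0.0907137666947302, 'extrinsics': array([[-0.99786635, -0.06510445,  0.00491465,  0.52406215],
       [ 0.05305349, -0.76467856,  0.64222428, -0.15653694],
       [-0.03805353,  0.64111474,  0.76650102, -0.93999425],
       [ 0.        ,  0.        ,  0.        ,  1.        ]])}
top {'vfov': 47.186956868565865, 'cx': 319.2299419883398, 'cy': 240.02954254281082, 'k1': -0.1514030905831968, 'extrinsics': array([[ 3.87200306e-02, -9.99249803e-01,  7.68408703e-04,
        -9.88212077e-02],
       [ 9.74654091e-01,  3.79365127e-02,  2.20477262e-01,
        -5.35916261e-01],
       [-2.20341012e-01, -7.78795365e-03,  9.75391812e-01,
        -1.08909521e+00],
       [ 0.00000000e+00,  0.00000000e+00,  0.00000000e+00,
         1.00000000e+00]])}
```

View pics/top0.png

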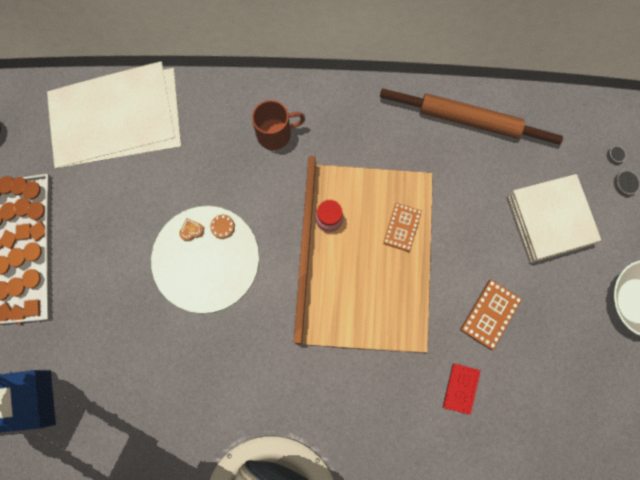

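View pics/side0.png

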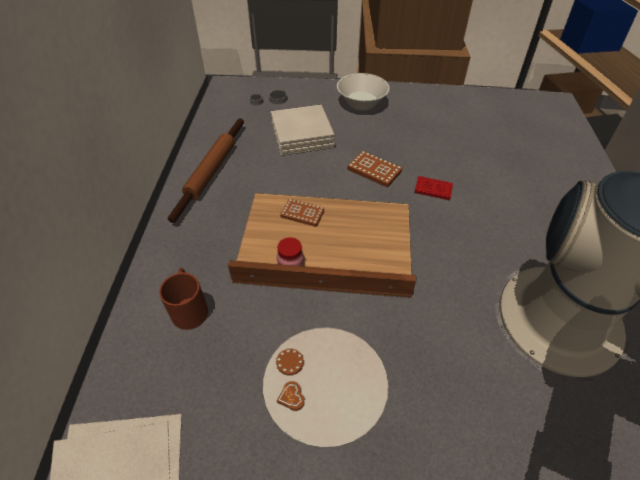

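```bash
cat > h.py <<'E'
import numpy as np, cv2
from scipy.spatial.transform import Rotation as R
from station import arm, optics
class Cam:
    def __init__(s,name):
        c=optics.read_camera(name); s.img=c["img"]; s.f=240/np.tan(np.radians(c["vfov"]/2)); s.cx,s.cy,s.k1=c["cx"],c["cy"],c["k1"]; s.E=np.array(c["extrinsics"])
    def ray(s,p):
        p=np.atleast_2d(np.array(p,float)); d=np.c_[(p[:,0]-s.cx)/s.f,(p[:,1]-s.cy)/s.f]; u=d.copy()
        for _ in range(20): u=d/(1+s.k1*(u**2).sum(1,keepdims=True))
        v=np.c_[u[:,0],-u[:,1],-np.ones(len(u))]; Rm=s.E[:3,:3]
        return -Rm.T@s.E[:3,3], v@Rm
    def plane(s,p,z):
        o,d=s.ray(p); return o+d*((z-o[2])/d[:,2])[:,None]
    def proj(s,X):
        c=np.atleast_2d(X)@s.E[:3,:3].T+s.E[:3,3]; u=np.c_[c[:,0],-c[:,1]]/(-c[:,2:]); u=u*(1+s.k1*(u**2).sum(1,keepdims=True))
        return u*s.f+[s.cx,s.cy]
    def save(s,n,box=None,k=1):
        im=s.img[:,:,::-1]
        if box: im=im[box[1]:box[3],box[0]:box[2]]
        cv2.imwrite("pics/"+n,cv2.resize(im,None,fx=k,fy=k,interpolation=cv2.INTER_CUBIC) if k!=1 else im)
def tri(cs,ps):
    A=np.zeros((3,3));b=np.zeros(3)
    for c,p in zip(cs,ps):
        o,d=c.ray(p); d=d[0]/np.linalg.norm(d[0]); M=np.eye(3)-np.outer(d,d); A+=M;b+=M@o
    return np.linalg.solve(A,b)
E
python3 - <<'E'
from h import *
t=Cam("top"); s=Cam("side")
t.save("t1.png",(290,140,450,360),4) if 0 else t.save("t1.png",(290,150,450,360),2.8)
s.save("s1.png",(220,180,430,300),3.5)
print(t.f,s.f)
# side: hsv of panel & board
for c in (t,s):
    hsv=cv2.cvtColor(c.img,cv2.COLOR_RGB2HSV)
    for p in ([(403,240),(360,300),(200,290),(330,210),(305,250),(150,20)] if c is t else [(300,222),(350,230),(330,400),(290,247),(340,278)]): print(p,hsv[p[1],p[0]],c.img[p[1],p[0]])
E
```

```text
549.5087764007442 445.7044650742264
(403, 240) [ 17  73 199] [199 175 142]
(360, 300) [ 16 130 218] [218 167 107]
(200, 290) [ 39  19 234] [229 234 217]
(330, 210) [  2 197 199] [199  54  45]
(305, 250) [ 12 162 159] [159  98  58]
(150, 20) [ 21  46 133] [133 126 109]
(300, 222) [ 12 159 104] [104  66  39]
(350, 230) [ 15 138 168] [168 121  77]
(330, 400) [ 19  47 186] [186 174 152]
(290, 247) [  1 214 137] [137  25  22]
(340, 278) [ 11 173  62] [62 35 20]
```

```bash
ls pics
```

```text
s1.png
side0.png
t1.png
top0.png
```

View pics/t1.png

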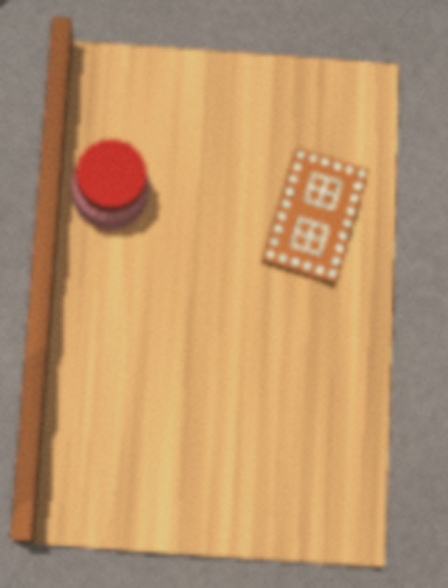

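View pics/s1.png

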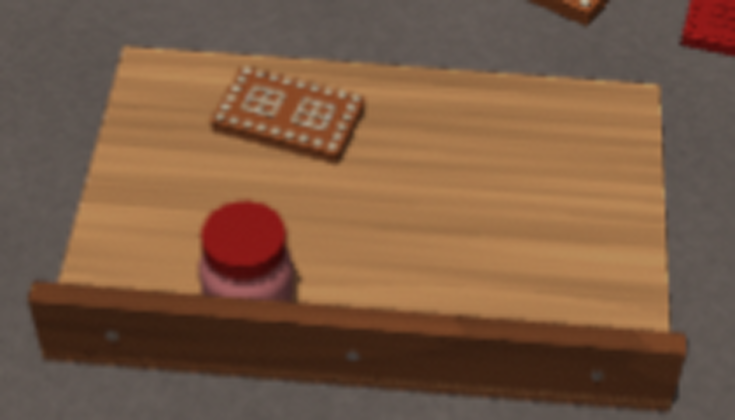

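```bash
cat > m.py <<'E'
from h import *
t=Cam("top"); s=Cam("side")
np.set_printoptions(precision=4,suppress=True)
# panel
for c,roi in((t,(375,190,430,260)),(s,(272,190,332,232))):
    x0,y0,x1,y1=roi; im=c.img[y0:y1,x0:x1]; hsv=cv2.cvtColor(im,cv2.COLOR_RGB2HSV).astype(int)
    med=np.median(im.reshape(-1,3),0); d=np.abs(im.astype(int)-med).sum(2)
    m=(d>70).astype(np.uint8); m=cv2.morphologyEx(m,cv2.MORPH_CLOSE,np.ones((5,5)))
    n,l,st,ce=cv2.connectedComponentsWithStats(m); k=1+np.argmax(st[1:,4]); 
    cnt=max(cv2.findContours((l==k).astype(np.uint8),0,1)[0],key=cv2.contourArea)
    pts=cnt[:,0].astype(float)+[x0,y0]
    P=c.plane(pts,0.027)[:,:2].astype(np.float32)
    r=cv2.minAreaRect(P*1000); print("panel",r, np.degrees(0), cv2.boxPoints(r)/1000)
# cake board
for c,roi in((t,(140,190,270,320)),(s,(255,320,395,445))):
    x0,y0,x1,y1=roi; hsv=cv2.cvtColor(c.img[y0:y1,x0:x1],cv2.COLOR_RGB2HSV).astype(int)
    m=((hsv[...,2]>150)).astype(np.uint8)
    cnt=max(cv2.findContours(m,0,1)[0],key=cv2.contourArea); h=cv2.convexHull(cnt)[:,0].astype(float)+[x0,y0]
    P=c.plane(h,0.004)[:,:2]; print("cake",cv2.minEnclosingCircle((P*1000).astype(np.float32)), cv2.fitEllipse((P*1000).astype(np.float32)))
# tub lid
for c,roi in((t,(305,190,360,240)),(s,(270,230,315,262))):
    x0,y0,x1,y1=roi; hsv=cv2.cvtColor(c.img[y0:y1,x0:x1],cv2.COLOR_RGB2HSV).astype(int)
    m=((hsv[...,1]>185)&((hsv[...,0]<8)|(hsv[...,0]>170))).astype(np.uint8)
    cnt=max(cv2.findContours(m,0,1)[0],key=cv2.contourArea)[:,0].astype(float)+[x0,y0]
    P=c.plane(cnt,0.08)[:,:2]; print("tub",cv2.fitEllipse((P*1000).astype(np.float32)))
# board corners from t1 view
f=lambda a:np.array(a)/2.8+[290,150]
print("board top",t.plane(f([(398,64),(384,567)]),0.015)[:,:2])
print("backstop outer top",t.plane(f([(52,17),(11,540)]),0.065)[:,:2],"inner",t.plane(f([(72,18),(33,541)]),0.065)[:,:2])
g=lambda a:np.array(a)/3.5+[220,180]
print("side backstop outer top",s.plane(g([(30,300),(686,350)]),0.065)[:,:2],"inner",s.plane(g([(38,283),(686,337)]),0.065)[:,:2],"board",s.plane(g([(124,46),(659,85)]),0.015)[:,:2])
E
python3 m.py
```

```text
panel ((582.5147705078125, -256.82452392578125), (62.35197830200195, 99.69461059570312), 74.18826293945312) 0.0 [[ 0.5261 -0.2732]
 [ 0.622  -0.3004]
 [ 0.639  -0.2404]
 [ 0.543  -0.2132]]
panel ((590.4073486328125, -268.39910888671875), (153.15371704101562, 126.83683013916016), 3.956857919692993) 0.0 [[ 0.5096 -0.2104]
 [ 0.5184 -0.337 ]
 [ 0.6712 -0.3264]
 [ 0.6624 -0.1998]]
cake ((502.2626953125, 173.6565399169922), 121.8417739868164) ((502.2378234863281, 173.80006408691406), (242.2999267578125, 243.13380432128906), 38.613346099853516)
cake ((503.7103576660156, 173.6557159423828), 119.5966796875) ((503.80914306640625, 173.57412719726562), (238.0153045654297, 238.48818969726562), 156.46031188964844)
tub ((595.1881103515625, -96.75739288330078), (47.39839553833008, 48.781776428222656), 100.59825897216797)
tub ((597.7760009765625, -91.57103729248047), (49.474151611328125, 59.1825065612793), 9.75125789642334)
board top [[ 0.7147 -0.3262]
 [ 0.3159 -0.3138]]
backstop outer top [[ 0.7234 -0.0477]
 [ 0.3247 -0.0354]] inner [[ 0.7232 -0.0632]
 [ 0.3246 -0.0512]]
side backstop outer top [[ 0.7237 -0.0456]
 [ 0.3269 -0.0353]] inner [[ 0.7213 -0.0589]
 [ 0.3262 -0.045 ]] board [[ 0.7156 -0.3243]
 [ 0.318  -0.311 ]]
```

```bash
cat > st.py <<'E'
from h import *
import json,os
np.set_printoptions(precision=4,suppress=True)
def st(verbose=True):
    o=arm.observe(); Rm=R.from_quat(o["orientation"])
    with open("log.jsonl","a") as f: f.write(json.dumps({"q":list(o["q"]),"p":list(o["eef_pos"]),"o":list(o["orientation"])})+"\n")
    if verbose:
        print("t",round(o["time"],2),"q",o["q"],"p",o["eef_pos"],"F",o["ft_force"],"w",o["gripper_width"]); print("tool x,y,z in world:\n",Rm.as_matrix().T)
    return o,Rm
def plan(p=None,yd=None,zd=None,n=None):
    """target pos, finger dir, jaw dir. Gives total travel in tool axes (constant-orientation first) and rotvec"""
    o,Rm=st()
    if yd is not None:
        yd=np.array(yd,float);yd/=np.linalg.norm(yd); zd=np.array(zd,float); zd-=yd*(zd@yd); zd/=np.linalg.norm(zd)
        best=None
        for s in(1,-1):
            T=np.c_[np.cross(yd,s*zd),yd,s*zd]; rv=(Rm.inv()*R.from_matrix(T)).as_rotvec(); print(" rotvec opt",s,rv,np.linalg.norm(rv))
    if p is not None:
        d=Rm.inv().apply(np.array(p)-o["eef_pos"])*100; print(" travel cm tool",d,np.linalg.norm(d))
    return o,Rm
E
python3 -c "
from st import *
a=np.radians(-15.8)
plan((0.584,-0.257,0.12),(0,0,-1),(-np.sin(a),np.cos(a),0))"
```

```text
t 0.3 q [ 1.1495  0.4938  1.3457 -0.      1.3025 -0.0955] p [0.2    0.592  0.2137] F [-0.1657 -0.4294  0.0992] w 0.09102673518896964
tool x,y,z in world:
 [[ 0.9474 -0.3201 -0.    ]
 [-0.0002 -0.0004 -1.    ]
 [ 0.3201  0.9474 -0.0004]]
 rotvec opt 1 [ 0.0004 -0.05   -0.    ] 0.05004681690630349
 rotvec opt -1 [0.0001 3.0915 0.0006] 3.091547611750694
 travel cm tool [ 63.5542   9.3974 -68.1387] 93.65009626556918
```

```bash
r='{"travel":[2.7,0,-2.9],"dr":[0,0,0]}'; python3 -m crank '[{"travel":[2.7,0,-2.9],"dr":[0,0,0.1]},{"travel":[2.7,0,-2.9],"dr":[0,0,0.1]},{"travel":[2.7,0,-2.9],"dr":[0,0,0]},{"travel":[2.7,0,-2.9],"dr":[0,0,-0.1]},{"travel":[2.7,0,-2.9],"dr":[0,0,-0.1]}]' ; python3 -c "
from st import *
st()"
python3 -m crank '[{"travel":[2.7,0,-2.9],"dr":[0.1,0,0]},{"travel":[2.7,0,-2.9],"dr":[0.1,0,0]},{"travel":[2.7,0,-2.9],"dr":[0.1,0,0]},{"travel":[2.7,0,-2.9],"dr":[0,0,0]},{"travel":[2.7,0,-2.9],"dr":[0,0,0]}]' ; python3 -c "
from st import *
st()"
```

```text
time: 0.72
eef_pos: [0.2818, 0.4108, 0.1977]
orientation: [0.698, -0.113, 0.118, -0.697]
ft_force: [0.2, 0.3, -1.2]
gripper_width: 0.0914
t 0.72 q [ 0.8545  0.335   1.6741 -0.0077  1.1306 -0.3849] p [0.2818 0.4108 0.1977] F [ 0.2456  0.3201 -1.1566] w 0.0914195166245248
tool x,y,z in world:
 [[ 0.9466 -0.3223  0.0071]
 [ 0.0065 -0.0031 -1.    ]
 [ 0.3223  0.9466 -0.0009]]
time: 1.13
eef_pos: [0.3534, 0.2526, 0.1776]
orientation: [-0.605, 0.1, -0.125, 0.78]
ft_force: [1.6, -0.1, 0.3]
gripper_width: 0.091
t 1.13 q [ 0.3154  0.206   1.9936  0.28    0.8144 -1.1136] p [0.3534 0.2526 0.1776] F [ 1.5819 -0.1437  0.2747] w 0.0910467425107664
tool x,y,z in world:
 [[ 0.9488 -0.3157 -0.0039]
 [ 0.0744  0.2357 -0.969 ]
 [ 0.3069  0.9191  0.2472]]
```

```bash
python3 -m crank '[{"travel":[2.7,0.6,-2.6],"dr":[0,0,0.1]},{"travel":[2.7,0.6,-2.6],"dr":[0,0,0.1]},{"travel":[2.7,0.6,-2.6],"dr":[0,0,0.1]},{"travel":[2,1,-2.5],"dr":[0,0,0]},{"travel":[0,0,0],"dr":[0,0,0]}]' ; python3 -c "
from st import *
a=np.radians(-15.8)
plan((0.584,-0.257,0.12),(0,0,-1),(-np.sin(a),np.cos(a),0))"
```

```text
time: 1.55
eef_pos: [0.4134, 0.1425, 0.1132]
orientation: [-0.588, 0.184, -0.019, 0.787]
ft_force: [-1.2, 0.4, -0.4]
gripper_width: 0.0913
t 1.55 q [-0.0536  0.4729  1.8355  0.3448  1.0741 -1.5339] p [0.4134 0.1425 0.1132] F [-1.2469  0.3539 -0.4385] w 0.09129500391952552
tool x,y,z in world:
 [[ 0.9314 -0.246  -0.2684]
 [-0.1876  0.3077 -0.9328]
 [ 0.3121  0.9191  0.2404]]
 rotvec opt 1 [-0.2483 -0.0169 -0.2725] 0.36904753606723295
 rotvec opt -1 [ 0.4233  3.0718 -0.3858] 3.12475286933854
 travel cm tool [ 25.5325 -16.129  -31.2267] 43.44144671672969
```

```bash
cat > kin.py <<'E'
import numpy as np, json, itertools
from scipy.spatial.transform import Rotation as R
from scipy.optimize import least_squares
D=[json.loads(l) for l in open("log.jsonl")]
def rots(q,s):
    z=lambda a:R.from_rotvec([0,0,a]); y=lambda a:R.from_rotvec([0,a,0])
    r1=z(s[0]*q[0]); r2=r1*y(s[1]*q[1]); r3=r2*y(s[2]*q[2]); r4=r3*z(s[3]*q[3]); r5=r4*y(s[4]*q[4]); r6=r5*z(s[5]*q[5])
    return r1,r2,r3,r4,r5,r6
def fit():
    best=None
    for s in itertools.product([1],[1],[1],[1,-1],[1],[1,-1]):
        T=[(rots(d["q"],s)[5].inv()*R.from_quat(d["o"])) for d in D]
        m=R.concatenate(T).mean(); e=max((m.inv()*t).magnitude() for t in T)
        if best is None or e<best[0]: best=(e,s,m)
    e,s,m=best
    A=[];b=[]
    for d in D:
        r=[x.as_matrix() for x in rots(d["q"],s)]
        # unknown: d1(z), a1(x in r1), b(y in r1), L2(z r2), x2(r2), L4(z r3), x3(r3), off y after r4, off x after r4, z r6
        A.append(np.c_[[0,0,1],r[0][:,0],r[0][:,1],r[1][:,2],r[2][:,2],r[2][:,0],r[3][:,1],r[4][:,0],r[5][:,2]]); b.append(d["p"])
    A=np.vstack(A);b=np.hstack(b)
    x,res,rk,sv=np.linalg.lstsq(A,b,rcond=1e-4)
    return e,s,m,x,np.abs(A@x-b).max(),sv
def fk(q,M):
    e,s,m,x,_,_=M
    r=rots(q,s); c=[y.as_matrix() for y in r]
    A=np.c_[[0,0,1],c[0][:,0],c[0][:,1],c[1][:,2],c[2][:,2],c[2][:,0],c[3][:,1],c[4][:,0],c[5][:,2]]
    return A@x, r[5]*m
E
python3 -c "
from kin import *
np.set_printoptions(precision=4,suppress=True)
M=fit();print(M, M[2].as_matrix())"
```

```text
(3.0404709722440583e-16, (1, 1, 1, 1, 1, 1), Rotation.from_matrix(array([[-0.,  0., -1.],
                            [-1.,  0.,  0.],
                            [ 0.,  1.,  0.]])), array([ 0.2566, -0.    ,  0.0596,  0.5968,  0.3844,  0.1179, -0.    ,
       -0.    ,  0.3527]), np.float64(1.0269562977782698e-15), array([3.9712, 3.4481, 2.8193, 0.3665, 0.3339, 0.3023, 0.1934, 0.1151,
       0.0621])) [[-0.  0. -1.]
 [-1.  0.  0.]
 [ 0.  1.  0.]]
```

```bash
cat >> kin.py <<'E'
LO=np.array([-2.91,-.82,.22,-1.22,.12,-3.08]);HI=np.array([2.91,2.16,2.67,4.37,2.79,3.08])
M=fit()
def mk(y,z):
    y=np.array(y,float);y/=np.linalg.norm(y);z=np.array(z,float);z-=y*(y@z);z/=np.linalg.norm(z)
    return R.from_matrix(np.c_[np.cross(y,z),y,z])
def ik(p,T,q0=None,n=30,seed=0):
    rng=np.random.default_rng(seed); out=[]
    def f(q):
        pp,rr=fk(q,M); return np.r_[(pp-p)*3,(rr.inv()*T).as_rotvec()]
    seeds=[np.clip(q0,LO+1e-3,HI-1e-3)] if q0 is not None else [rng.uniform(LO,HI) for _ in range(n)]
    for s in seeds:
        r=least_squares(f,s,bounds=(LO,HI),xtol=1e-12,ftol=1e-12)
        if r.cost<1e-8 and not any(np.abs(r.x-o).max()<.02 for o in out): out.append(r.x)
    return out
E
cat > c1.py <<'E'
from kin import *
np.set_printoptions(precision=2,suppress=True)
C=np.array([.5197,-.181,0]);bx=np.array([.9995,-.031,0]);by=np.array([.031,.9995,0]);Z=np.array([0,0,1.])
for X in(-.06,-.10):
  for th in (0,45,70,83):
    a=np.radians(th); yd=-Z*np.cos(a)+by*np.sin(a)
    p=C+bx*X+by*0.10+Z*0.09
    for s in(1,-1): print("prop",X,th,s,*ik(p,mk(yd,s*bx),n=20))
  for al in(0,15,30,45):
    a=np.radians(al); yd=-by*np.cos(a)-Z*np.sin(a); p=C+bx*X+by*.112+Z*.09
    for s in(1,-1): print("re",X,al,s,*ik(p,mk(yd,s*bx),n=20))
E
python3 c1.py
```

```text
prop -0.06 0 1 [-0.3   0.46  1.86 -0.    0.82 -0.27]
prop -0.06 0 -1 [-0.3   0.46  1.86  0.    0.82  2.88]
prop -0.06 45 1 [-0.73  0.72  1.7   0.59  1.34 -1.03]
prop -0.06 45 -1 [-0.73  0.72  1.7   0.59  1.34  2.12]
prop -0.06 70 1 [-0.83  0.97  1.58  0.71  1.66 -1.17]
prop -0.06 70 -1 [-0.83  0.97  1.58  0.71  1.66  1.97]
prop -0.06 83 1 [-0.86  1.1   1.52  0.77  1.83 -1.22]
prop -0.06 83 -1 [-0.86  1.1   1.52  0.77  1.83  1.93]
re -0.06 0 1 [ 0.43  1.17  1.67 -1.12  1.7   1.3 ]
re -0.06 0 -1 [ 0.43  1.17  1.67 -1.12  1.7  -1.84]
re -0.06 15 1 [ 0.41  1.    1.74 -1.06  1.5   1.21]
re -0.06 15 -1 [ 0.41  1.    1.74 -1.06  1.5  -1.93]
re -0.06 30 1 [ 0.35  0.83  1.8  -0.99  1.29  1.08]
re -0.06 30 -1 [ 0.35  0.83  1.8  -0.99  1.29 -2.06]
re -0.06 45 1 [ 0.25  0.68  1.84 -0.87  1.09  0.89]
re -0.06 45 -1 [ 0.25  0.68  1.84 -0.87  1.09 -2.25]
prop -0.1 0 1 [-0.32  0.42  1.95 -0.    0.77 -0.29]
prop -0.1 0 -1 [-0.32  0.42  1.95  0.    0.77  2.85]
prop -0.1 45 1 [-0.78  0.69  1.79  0.57  1.31 -1.09]
prop -0.1 45 -1 [-0.78  0.69  1.79  0.57  1.31  2.06]
prop -0.1 70 1 [-0.88  0.95  1.66  0.67  1.63 -1.23]
prop -0.1 70 -1 [-0.88  0.95  1.66  0.67  1.63  1.91]
prop -0.1 83 1 [-0.9   1.09  1.6   0.71  1.79 -1.28]
prop -0.1 83 -1 [-0.9   1.09  1.6   0.71  1.79  1.86]
re -0.1 0 1 [ 0.47  1.17  1.76 -1.08  1.67  1.38]
re -0.1 0 -1 [ 0.47  1.17  1.76 -1.08  1.67 -1.76]
re -0.1 15 1 [ 0.45  0.99  1.83 -1.04  1.47  1.28]
re -0.1 15 -1 [ 0.45  0.99  1.83 -1.04  1.47 -1.86]
re -0.1 30 1 [ 0.38  0.82  1.89 -0.98  1.26  1.15]
re -0.1 30 -1 [ 0.38  0.82  1.89 -0.98  1.26 -1.99]
re -0.1 45 1 [ 0.27  0.66  1.94 -0.89  1.06  0.96]
re -0.1 45 -1 [ 0.27  0.66  1.94 -0.89  1.06 -2.18]
```

```bash
python3 -m crank '[{"travel":[0,-1.5,0],"dr":[-0.083,-0.006,-0.09]},{"travel":[0,-1.5,0],"dr":[-0.083,-0.006,-0.09]},{"travel":[0,-1.5,0],"dr":[-0.083,-0.006,-0.09]},{"travel":[0,0,0],"dr":[0,0,0]}]' ; cat > a.py <<'E'
from st import *
a=np.radians(-15.8)
plan((0.5696,-0.2529,0.09),(0,0,-1),(-np.sin(a),np.cos(a),0))
E
python3 a.py
```

```text
time: 1.88
eef_pos: [0.4163, 0.1392, 0.1625]
orientation: [0.702, -0.091, 0.098, -0.699]
ft_force: [-0.1, -0.2, 0.4]
gripper_width: 0.0913
t 1.88 q [ 0.1915  0.3028  1.8551 -0.0076  0.9765 -1.1071] p [0.4163 0.1392 0.1625] F [-0.0876 -0.238   0.4303] w 0.09132208130588841
tool x,y,z in world:
 [[ 0.9643 -0.2647  0.0093]
 [ 0.0083 -0.0048 -1.    ]
 [ 0.2647  0.9643 -0.0025]]
 rotvec opt 1 [0.0024 0.0078 0.0093] 0.012401117010757507
 rotvec opt -1 [ 0.0146 -3.1337 -0.0038] 3.133742713721422
 travel cm tool [ 25.0883   7.5688 -33.7329] 42.71559513458217
```

```bash
python3 -m crank '[{"travel":[2.28,0,-3.06],"dr":[0,0.004,0.005]},{"travel":[2.28,0,-3.06],"dr":[0,0.004,0.004]},{"travel":[2.28,0,-3.06],"dr":[0,0,0]},{"travel":[2.28,0,-3.06],"dr":[0,0,0]},{"travel":[2.28,0,-3.06],"dr":[0,0,0]}]' >/dev/null; python3 -m crank '[{"travel":[2.28,0,-3.06],"dr":[0,0,0]},{"travel":[2.28,0.5,-3.06],"dr":[0,0,0]},{"travel":[2.28,0.5,-3.06],"dr":[0,0,0]},{"travel":[2.28,0.5,-3.06],"dr":[0,0,0]},{"travel":[2.28,1,-3.06],"dr":[0,0,0]}]' >/dev/null;python3 -m crank '[{"travel":[2.28,1,-3.06],"dr":[0,0,0]},{"travel":[0,1,0],"dr":[0,0,0]},{"travel":[0,0,0],"dr":[0,0,0]}]'
python3 a.py; python3 -c "
from h import *
t=Cam('top');t.save('t2.png',(330,150,490,290),4);s=Cam('side');s.save('s2.png',(220,140,400,280),4)"
```

```text
time: 2.97
eef_pos: [0.5644, -0.2558, 0.11]
orientation: [-0.699, 0.103, -0.094, 0.702]
ft_force: [-0.6, 1.1, -0.7]
gripper_width: 0.0913
t 2.97 q [-0.5217  0.6027  1.4606 -0.0001  1.0911 -1.8124] p [ 0.5644 -0.2558  0.11  ] F [-0.585   1.0727 -0.7055] w 0.09129939154018166
tool x,y,z in world:
 [[ 0.961  -0.2764 -0.0124]
 [-0.0111  0.0062 -0.9999]
 [ 0.2764  0.961   0.0029]]
 rotvec opt 1 [-0.003  -0.0043 -0.0124] 0.013451005149757536
 rotvec opt -1 [ 0.0194  3.1372 -0.0046] 3.1372823342975495
 travel cm tool [0.4437 1.9953 0.4115] 2.085069580643679
```

View pics/s2.png

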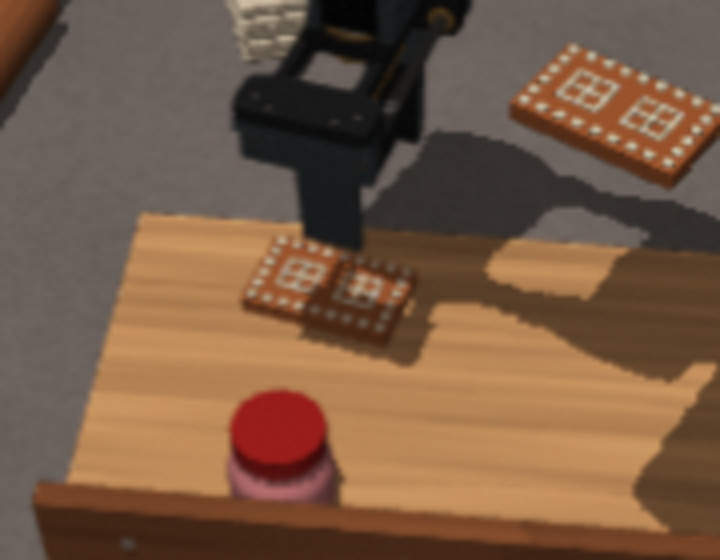

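View pics/t2.png

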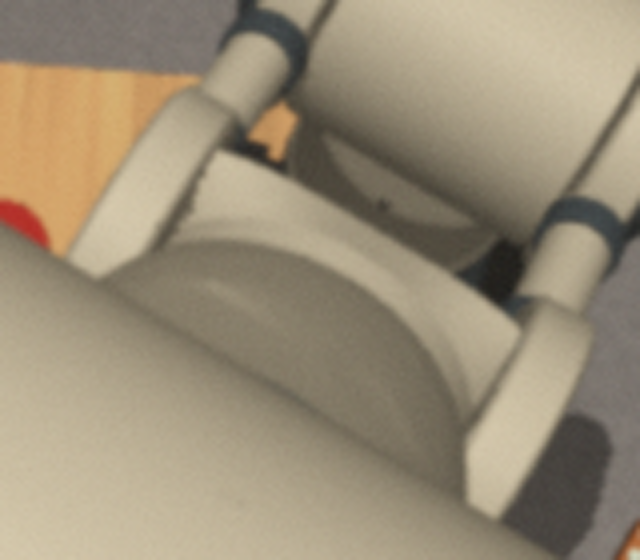

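```bash
python3 - <<'E'
from h import *
np.set_printoptions(precision=4,suppress=True)
s=Cam('side'); g=lambda a:np.array(a)/4+[220,140]
P=s.plane(g([(243,298),(281,235),(417,266),(391,328)]),.027)[:,:2];print(P,P.mean(0),np.linalg.norm(np.diff(P,axis=0),axis=1))
t=Cam('top'); f=lambda a:np.array(a)/2.8+[290,150]
P=t.plane(f([(299,149),(369,168),(334,277),(263,260)]),.027)[:,:2];print(P,P.mean(0),np.linalg.norm(np.diff(P,axis=0),axis=1))
E
```

```text
[[ 0.6377 -0.2401]
 [ 0.6203 -0.2971]
 [ 0.5323 -0.2753]
 [ 0.5449 -0.2212]] [ 0.5838 -0.2584] [0.0596 0.0907 0.0556]
[[ 0.6361 -0.2445]
 [ 0.623  -0.2997]
 [ 0.5347 -0.2722]
 [ 0.5459 -0.2172]] [ 0.5849 -0.2584] [0.0568 0.0925 0.0562]
```

```bash
sed -i 's/-0.2529,0.09/-0.254,0.0175/' a.py; python3 -m crank '[{"travel":[0,2,0],"dr":[0,0,0]},{"travel":[0,2,0],"dr":[0,0,0]},{"travel":[0,0,0],"dr":[0,0,0]},{"travel":[0,0,0],"dr":[0,0,0]}]'
python3 a.py
```

```text
time: 3.5
eef_pos: [0.5646, -0.2536, 0.0728]
orientation: [-0.699, 0.101, -0.094, 0.701]
ft_force: [0.2, 0.3, 0.9]
gripper_width: 0.0914
t 3.5 q [-0.5179  0.648   1.4939 -0.0016  1.0103 -1.8107] p [ 0.5646 -0.2536  0.0728] F [0.2343 0.2889 0.8978] w 0.09137300074644543
tool x,y,z in world:
 [[ 0.9618 -0.2736 -0.0107]
 [-0.0099  0.0041 -0.9999]
 [ 0.2736  0.9618  0.0012]]
 rotvec opt 1 [-0.0012 -0.0014 -0.0107] 0.01080476313094718
 rotvec opt -1 [ 0.0167  3.1402 -0.0019] 3.1402389376278124
 travel cm tool [0.5493 5.5225 0.0964] 5.550612081966662
```

```bash
python3 -m crank '[{"travel":[0.5,1.8,0.1],"dr":[-0.001,0,-0.011]},{"travel":[0,1.8,0],"dr":[0,0,0]},{"travel":[0,1.2,0],"dr":[0,0,0]},{"travel":[0,0.7,0],"dr":[0,0,0]},{"travel":[0,0,0],"dr":[0,0,0]}]'
python3 a.py
```

```text
time: 3.92
eef_pos: [0.5696, -0.2547, 0.0169]
orientation: [0.7, -0.098, 0.098, -0.7]
ft_force: [-0.5, 0.7, 0.6]
gripper_width: 0.0909
t 3.92 q [-0.5162  0.7259  1.5247  0.0001  0.8907 -1.8091] p [ 0.5696 -0.2547  0.0169] F [-0.4529  0.7097  0.6042] w 0.09090289171580157
tool x,y,z in world:
 [[ 0.9616 -0.2744  0.0003]
 [ 0.0003 -0.0001 -1.    ]
 [ 0.2744  0.9616 -0.    ]]
 rotvec opt 1 [ 0.     -0.0022  0.0003] 0.002221891795755457
 rotvec opt -1 [-0.0004  3.1394  0.    ] 3.1393877906730183
 travel cm tool [-0.0173 -0.056   0.0695] 0.09089619263746623
```

```bash
Z='{"travel":[0,0,0],"dr":[0,0,0]}'; python3 -m crank '[{"travel":[0,-0.05,0],"dr":[0,0,0]},{"travel":[0,0,0],"dr":[0,0,0]},{"travel":[0,0,0],"dr":[0,0,0]},{"travel":[0,0,0],"dr":[0,0,0]},{"travel":[0,0,0],"dr":[0,0,0]}]' 255;  python3 -m crank '[{"travel":[0,0,0],"dr":[0,0,0]},{"travel":[0,0,0],"dr":[0,0,0]}]'
```

```text
time: 4.33
eef_pos: [0.5701, -0.2552, 0.0184]
orientation: [0.701, -0.097, 0.099, -0.7]
ft_force: [-0.8, 0.9, -0.0]
gripper_width: 0.0609
time: 4.5
eef_pos: [0.5701, -0.2552, 0.0184]
orientation: [0.701, -0.097, 0.099, -0.7]
ft_force: [-1.3, 2.2, 7.0]
gripper_width: 0.0599
```

```bash
cat > pl.py <<'E'
from st import *
from kin import ik,mk
C=np.array([.5197,-.181,0]);bx=np.array([.9995,-.031,0]);by=np.array([.031,.9995,0]);Z=np.array([0,0,1.])
def rows(p,T,n,full=True):
    o,Rm=st(False); T=min([T,T*R.from_rotvec([0,np.pi,0])],key=lambda t:(Rm.inv()*t).magnitude()) if full!="as" else T
    p0=o["eef_pos"]; rv=(Rm.inv()*T).as_rotvec(); cur=Rm; pc=p0
    print("now",p0,"->",np.array(p),"ang",np.linalg.norm(rv),"dist",np.linalg.norm(p-p0),"F",o["ft_force"],"w",o["gripper_width"],"t",o["time"])
    for i in range(n):
        nxt=p0+(p-p0)*(i+1)/n; print(i+1,"travel",np.round(cur.inv().apply(nxt-pc)*100,2),"dr",np.round(rv/n,4)); pc=nxt; cur=cur*R.from_rotvec(rv/n)
    q=ik(np.array(p),T,q0=o["q"]); print("q end",q)
S,W=.062,.0034
def prop(phi,yf,zf=.016,X=-.08):
    a=np.radians(phi); u=by*np.cos(a)+Z*np.sin(a); n=-by*np.sin(a)+Z*np.cos(a)
    return C+bx*X+by*yf+Z*zf+S*u+W*n, mk(-n,bx)
E
python3 -m crank '[{"travel":[0,-2,0],"dr":[0,0,0]},{"travel":[0,-3,0],"dr":[0,0,0]},{"travel":[0,-3,0],"dr":[0,0,0]},{"travel":[0,-2,0],"dr":[0,0,0]},{"travel":[0,0,0],"dr":[0,0,0]}]'
python3 -c "
from pl import *
p,T=prop(0,.0,.11,-.08); rows(p,T,13)
s=Cam('side');s.save('s3.png',(220,140,400,280),4)"
```

```text
time: 4.92
eef_pos: [0.5717, -0.2561, 0.1223]
orientation: [0.701, -0.095, 0.101, -0.699]
ft_force: [0.5, -0.4, -0.1]
gripper_width: 0.0598
now [ 0.5717 -0.2561  0.1223] -> [ 0.4417 -0.1166  0.1134] ang 1.3236775082393146 dist 0.19098418928598943 F [ 0.4674 -0.4381 -0.098 ] w 0.0598368137678113 t 4.9167
1 travel [-1.26  0.06  0.76] dr [-0.0003  0.1018  0.0006]
2 travel [-1.33  0.06  0.63] dr [-0.0003  0.1018  0.0006]
3 travel [-1.38  0.06  0.49] dr [-0.0003  0.1018  0.0006]
4 travel [-1.43  0.06  0.34] dr [-0.0003  0.1018  0.0006]
5 travel [-1.45  0.06  0.2 ] dr [-0.0003  0.1018  0.0006]
6 travel [-1.47  0.06  0.05] dr [-0.0003  0.1018  0.0006]
7 travel [-1.46  0.06 -0.1 ] dr [-0.0003  0.1018  0.0006]
8 travel [-1.45  0.06 -0.25] dr [-0.0003  0.1018  0.0006]
9 travel [-1.41  0.06 -0.39] dr [-0.0003  0.1018  0.0006]
10 travel [-1.37  0.06 -0.54] dr [-0.0003  0.1018  0.0006]
11 travel [-1.3   0.07 -0.67] dr [-0.0003  0.1018  0.0006]
12 travel [-1.23  0.07 -0.8 ] dr [-0.0003  0.1018  0.0006]
13 travel [-1.14  0.07 -0.92] dr [-0.0003  0.1018  0.0006]
q end [array([-0.3889,  0.4068,  1.8679, -0.    ,  0.867 , -0.3579])]
```

View pics/s3.png

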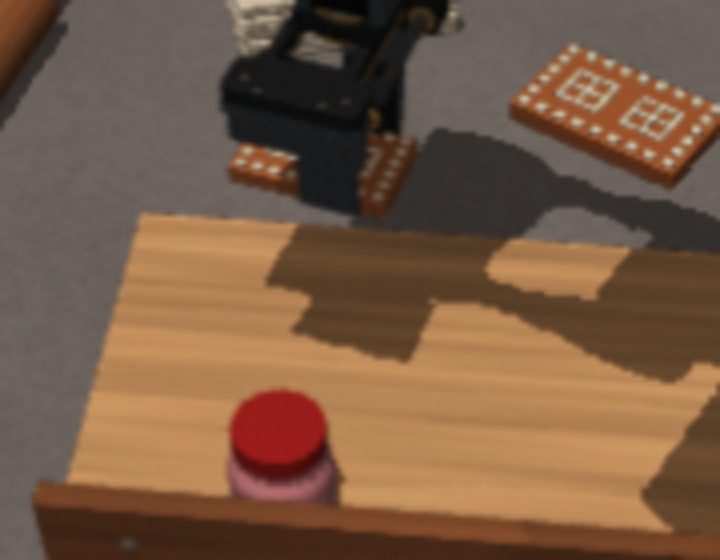

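```bash
python3 -m crank '[{"travel":[-1.3,0,0.8],"dr":[0,0.1,0]},{"travel":[-1.3,0,0.6],"dr":[0,0.1,0]},{"travel":[-1.4,0,0.5],"dr":[0,0.1,0]},{"travel":[-1.4,0,0.35],"dr":[0,0.1,0]},{"travel":[-1.45,0,0.2],"dr":[0,0.1,0]}]' >/dev/null; python3 -m crank '[{"travel":[-1.5,0,0],"dr":[0,0.1,0]},{"travel":[-1.5,0,-0.1],"dr":[0,0.1,0]},{"travel":[-1.4,0,-0.25],"dr":[0,0.1,0]},{"travel":[-1.4,0,-0.4],"dr":[0,0.1,0]},{"travel":[-1.4,0,-0.5],"dr":[0,0.1,0]}]' >/dev/null;python3 -m crank '[{"travel":[-1.3,0,-0.7],"dr":[0,0.1,0]},{"travel":[-1.2,0,-0.8],"dr":[0,0.1,0]},{"travel":[-1.1,0,-0.9],"dr":[0,0.12,0]},{"travel":[0,0,0],"dr":[0,0,0]}]'
python3 -c "
from pl import *
p,T=prop(65,.09,.03,-.08); rows(p,T,10)"
```

```text
time: 6.13
eef_pos: [0.4352, -0.1154, 0.1167]
orientation: [-0.492, 0.509, -0.508, 0.491]
ft_force: [-0.2, 0.3, -1.7]
gripper_width: 0.0595
now [ 0.4352 -0.1154  0.1167] -> [ 0.4432 -0.0655  0.0876] ang 1.1336750662879673 dist 0.05839230022172146 F [-0.2275  0.3316 -1.7258] w 0.059546941960723916 t 6.1333
1 travel [-0.5   0.29  0.06] dr [-0.     -0.0004  0.1134]
2 travel [-0.47  0.35  0.06] dr [-0.     -0.0004  0.1134]
3 travel [-0.42  0.4   0.06] dr [-0.     -0.0004  0.1134]
4 travel [-0.38  0.44  0.06] dr [-0.     -0.0004  0.1134]
5 travel [-0.32  0.48  0.06] dr [-0.     -0.0004  0.1134]
6 travel [-0.27  0.52  0.06] dr [-0.     -0.0004  0.1134]
7 travel [-0.21  0.54  0.06] dr [-0.     -0.0004  0.1134]
8 travel [-0.14  0.56  0.06] dr [-0.     -0.0004  0.1134]
9 travel [-0.08  0.57  0.06] dr [-0.     -0.0004  0.1134]
10 travel [-0.01  0.58  0.06] dr [-0.     -0.0004  0.1134]
q end [array([-0.8293,  0.9068,  1.669 ,  0.6849,  1.562 , -1.1873])]
```

```bash
python3 -m crank '[{"travel":[-0.5,0.3,0.06],"dr":[0,0,0.113]},{"travel":[-0.47,0.35,0.06],"dr":[0,0,0.113]},{"travel":[-0.42,0.4,0.06],"dr":[0,0,0.113]},{"travel":[-0.38,0.44,0.06],"dr":[0,0,0.113]},{"travel":[-0.32,0.48,0.06],"dr":[0,0,0.113]}]' >/dev/null; python3 -m crank '[{"travel":[-0.27,0.5,0.06],"dr":[0,0,0.113]},{"travel":[-0.2,0.54,0.06],"dr":[0,0,0.113]},{"travel":[-0.14,0.56,0.06],"dr":[0,0,0.113]},{"travel":[-0.08,0.57,0.06],"dr":[0,0,0.113]},{"travel":[0,0.5,0.06],"dr":[0,0,0.113]}]'
python3 -m crank '[{"travel":[0,0,0],"dr":[0,0,0]},{"travel":[0,0,0],"dr":[0,0,0]},{"travel":[0,0,0],"dr":[0,0,0]}]'
python3 -c "
from pl import *
p,T=prop(68,.10,.018,-.08); rows(p,T,4)
s=Cam('side');s.save('s4.png',(220,100,440,310),3.5);t=Cam('top');t.save('t4.png',(280,150,440,380),2.6)"
```

```text
time: 6.97
eef_pos: [0.4459, -0.0694, 0.0879]
orientation: [-0.143, 0.69, -0.163, 0.69]
ft_force: [0.2, 0.1, -0.9]
gripper_width: 0.0598
time: 7.22
eef_pos: [0.4454, -0.0685, 0.0886]
orientation: [-0.147, 0.691, -0.165, 0.688]
ft_force: [0.0, 1.0, -0.6]
gripper_width: 0.0598
now [ 0.4454 -0.0685  0.0886] -> [ 0.4435 -0.0585  0.0768] ang 0.0613914736835652 dist 0.015650628940550023 F [ 0.0238  0.9829 -0.6046] w 0.059804509551238796 t 7.2167
1 travel [ 0.16  0.35 -0.06] dr [0.0007 0.001  0.0153]
2 travel [ 0.17  0.35 -0.06] dr [0.0007 0.001  0.0153]
3 travel [ 0.17  0.35 -0.06] dr [0.0007 0.001  0.0153]
4 travel [ 0.18  0.34 -0.06] dr [0.0007 0.001  0.0153]
q end [array([-0.8298,  0.9559,  1.6641,  0.7034,  1.577 , -1.2158])]
```

View pics/s4.png

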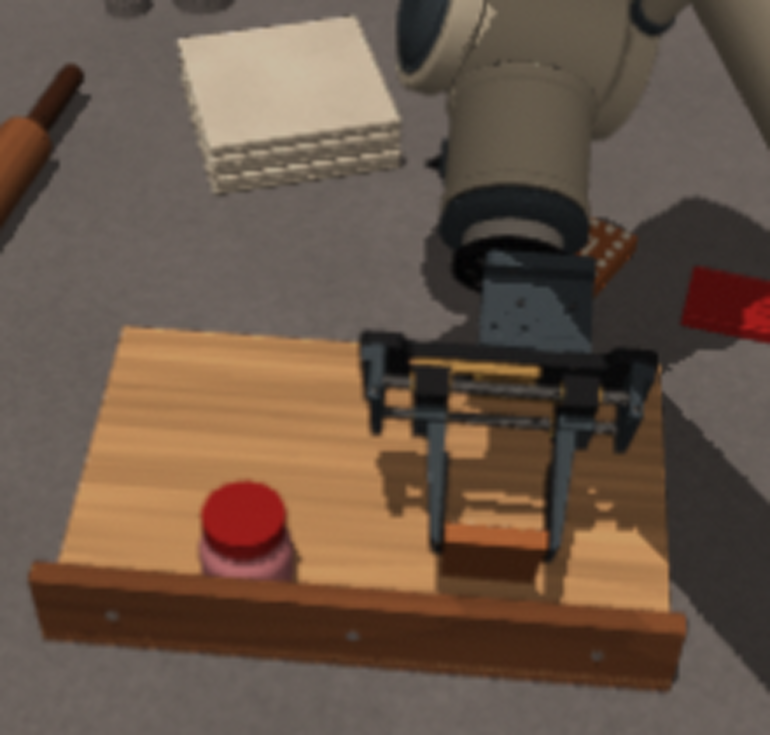

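View pics/t4.png

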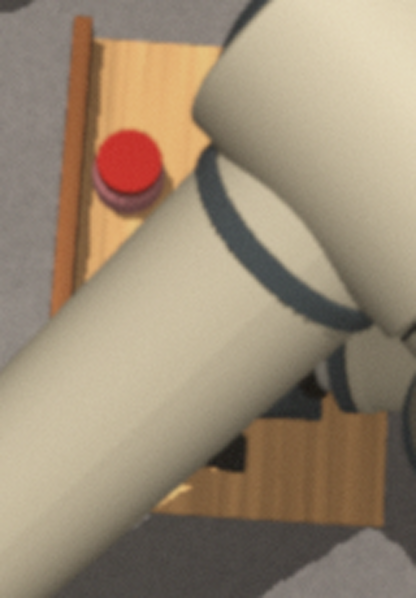

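```bash
python3 -m crank '[{"travel":[0.16,0.35,-0.06],"dr":[0.0007,0.001,0.0153]},{"travel":[0.17,0.35,-0.06],"dr":[0.0007,0.001,0.0153]},{"travel":[0.17,0.35,-0.06],"dr":[0.0007,0.001,0.0153]},{"travel":[0.18,0.34,-0.06],"dr":[0.0007,0.001,0.0153]},{"travel":[0,0,0],"dr":[0,0,0]}]'
python3 -c "
from pl import *
p,T=prop(70,.1055,.0152,-.08); rows(p,T,4)"
```

```text
time: 7.73
eef_pos: [0.4432, -0.0578, 0.0764]
orientation: [-0.122, 0.697, -0.144, 0.692]
ft_force: [1.2, -1.0, 3.1]
gripper_width: 0.0601
now [ 0.4432 -0.0578  0.0764] -> [ 0.4436 -0.0551  0.0746] ang 0.0285040875078049 dist 0.003309724622622425 F [ 1.182  -0.9692  3.0907] w 0.06010202350677337 t 7.7333
1 travel [0.02 0.08 0.01] dr [-0.0001 -0.0005  0.0071]
2 travel [0.02 0.08 0.01] dr [-0.0001 -0.0005  0.0071]
3 travel [0.02 0.08 0.01] dr [-0.0001 -0.0005  0.0071]
4 travel [0.02 0.08 0.01] dr [-0.0001 -0.0005  0.0071]
q end [array([-0.831 ,  0.9802,  1.6591,  0.7141,  1.5955, -1.2286])]
```

```bash
python3 -m crank '[{"travel":[0.02,0.08,0],"dr":[0,0,0.007]},{"travel":[0.02,0.08,0],"dr":[0,0,0.007]},{"travel":[0.02,0.08,0],"dr":[0,0,0.007]},{"travel":[0.02,0.08,0],"dr":[0,0,0.007]},{"travel":[0,0,0],"dr":[0,0,0]}]'; python3 -m crank '[{"travel":[0,0,0],"dr":[0,0,0]}]'
python3 -c "
from pl import *
p,T=prop(70,.1055,.0152,-.08); rows(p,T,1)
s=Cam('side');s.save('s5.png',(300,210,420,300),6)"
```

```text
time: 8.15
eef_pos: [0.4435, -0.0557, 0.0754]
orientation: [-0.112, 0.698, -0.134, 0.694]
ft_force: [2.3, -2.3, 10.7]
gripper_width: 0.0597
time: 8.23
eef_pos: [0.4435, -0.0557, 0.0755]
orientation: [-0.112, 0.698, -0.135, 0.694]
ft_force: [1.8, -1.8, 9.1]
gripper_width: 0.0599
now [ 0.4435 -0.0557  0.0755] -> [ 0.4436 -0.0551  0.0746] ang 0.0023380322780571917 dist 0.0010493178664156796 F [ 1.7947 -1.7558  9.0545] w 0.05991295801284667 t 8.2333
1 travel [0.06 0.09 0.01] dr [-0.0005 -0.001   0.0021]
q end [array([-0.831 ,  0.9802,  1.6591,  0.7141,  1.5955, -1.2286])]
```

View pics/s5.png

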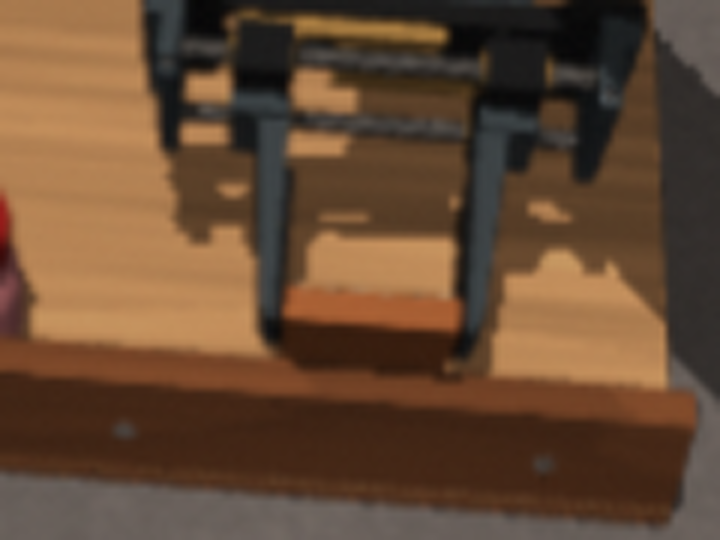

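```bash
python3 -m crank '[{"travel":[-0.07,0.03,0],"dr":[0,0,0]},{"travel":[-0.03,0.09,0],"dr":[0,0,0]},{"travel":[0,0,0],"dr":[0,0,0]}]'; python3 -m crank '[{"travel":[-0.03,0.09,0],"dr":[0,0,0]},{"travel":[0,0,0],"dr":[0,0,0]}]';  python3 -m crank '[{"travel":[-0.03,0.09,0],"dr":[0,0,0]},{"travel":[0,0,0],"dr":[0,0,0]}]'
```

```text
time: 8.53
eef_pos: [0.4435, -0.0542, 0.0755]
orientation: [-0.113, 0.698, -0.135, 0.694]
ft_force: [-0.2, -2.7, 4.8]
gripper_width: 0.0599
time: 8.7
eef_pos: [0.4435, -0.0533, 0.0755]
orientation: [-0.113, 0.698, -0.135, 0.694]
ft_force: [0.6, -4.0, 5.5]
gripper_width: 0.0595
time: 8.87
eef_pos: [0.4435, -0.0523, 0.0755]
orientation: [-0.113, 0.698, -0.135, 0.694]
ft_force: [-0.1, -3.9, 6.0]
gripper_width: 0.0594
```

```bash
python3 -m crank '[{"travel":[-0.05,0.08,0],"dr":[0,0,0]},{"travel":[0,0,0],"dr":[0,0,0]}]';  python3 -m crank '[{"travel":[-0.04,0.09,0],"dr":[0,0,0]},{"travel":[0,0,0],"dr":[0,0,0]}]'; python3 -c "
from h import *
s=Cam('side');s.save('s6.png',(300,210,420,300),6)"
```

```text
time: 9.03
eef_pos: [0.4436, -0.0516, 0.0755]
orientation: [-0.113, 0.698, -0.135, 0.694]
ft_force: [-1.1, -7.0, 4.5]
gripper_width: 0.0593
time: 9.2
eef_pos: [0.4436, -0.0513, 0.0754]
orientation: [-0.114, 0.698, -0.135, 0.694]
ft_force: [-3.9, -15.3, 7.0]
gripper_width: 0.06
```

View pics/s6.png

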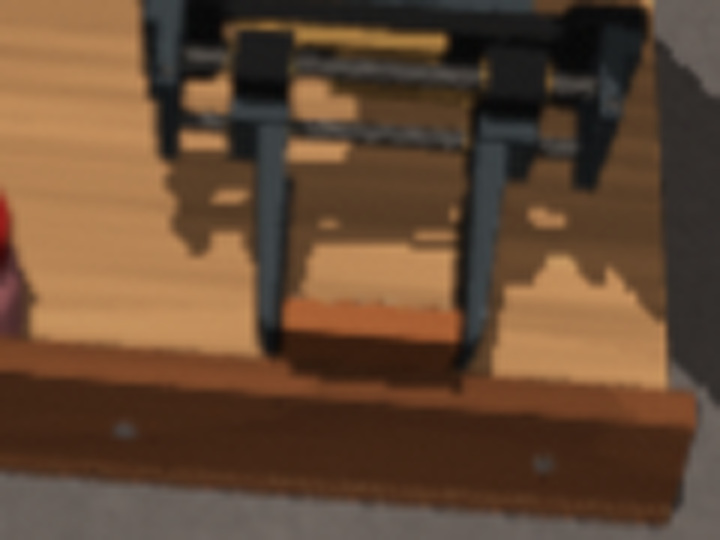

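```bash
cat >> pl.py <<'E'
def seq(phis,dy=.002,zf=.0165):
    o,Rm=st(False); cur=Rm;pc=o["eef_pos"]; print(pc,o["ft_force"])
    for ph in phis:
        p,T=prop(ph,.124+dy-.05/np.tan(np.radians(ph)),zf); T=min([T,T*R.from_rotvec([0,np.pi,0])],key=lambda t:(cur.inv()*t).magnitude())
        print(ph,"travel",np.round(cur.inv().apply(p-pc)*100,3),"dr",np.round((cur.inv()*T).as_rotvec(),4),p); cur=T;pc=p
    print(ik(pc,cur,q0=o["q"]))
E
python3 -c "
from pl import *
seq([70,72,74,76,78,80,82,84,86])"
```

```text
[ 0.4436 -0.0513  0.0755] [ -3.8519 -15.1595   6.3357]
70 travel [ 0.007 -0.152  0.004] dr [-0.0004 -0.0006  0.0048] [ 0.4436 -0.0528  0.0759]
72 travel [-0.051 -0.033  0.   ] dr [ 0.     -0.      0.0349] [ 0.4436 -0.0529  0.0765]
74 travel [-0.043 -0.035 -0.   ] dr [-0.      0.      0.0349] [ 0.4436 -0.0531  0.077 ]
76 travel [-0.036 -0.036  0.   ] dr [-0.     -0.      0.0349] [ 0.4436 -0.0533  0.0775]
78 travel [-0.029 -0.038 -0.   ] dr [0.     0.     0.0349] [ 0.4436 -0.0536  0.0779]
80 travel [-0.022 -0.039  0.   ] dr [ 0.     -0.      0.0349] [ 0.4436 -0.054   0.0781]
82 travel [-0.015 -0.04  -0.   ] dr [0.     0.     0.0349] [ 0.4436 -0.0543  0.0784]
84 travel [-0.009 -0.041  0.   ] dr [0.     0.     0.0349] [ 0.4436 -0.0547  0.0785]
86 travel [-0.003 -0.041  0.   ] dr [-0.     -0.      0.0349] [ 0.4436 -0.0551  0.0786]
[array([-0.8551,  1.1461,  1.5805,  0.7704,  1.8042, -1.2855])]
```

```bash
python3 -m crank '[{"travel":[0,-0.2,0],"dr":[0,0,0.005]},{"travel":[-0.05,-0.03,0],"dr":[0,0,0.035]},{"travel":[-0.04,-0.035,0],"dr":[0,0,0.035]},{"travel":[-0.035,-0.035,0],"dr":[0,0,0.035]},{"travel":[0,0,0],"dr":[0,0,0]}]';python3 -c "
from pl import *
seq([76,78,80,82,84,86])"
```

```text
time: 9.67
eef_pos: [0.4433, -0.0527, 0.0777]
orientation: [-0.073, 0.704, -0.095, 0.7]
ft_force: [1.8, -1.6, 8.5]
gripper_width: 0.0597
[ 0.4433 -0.0527  0.0777] [ 1.7973 -1.6     8.4825]
76 travel [ 0.039 -0.056  0.033] dr [-0.0005 -0.0022 -0.0061] [ 0.4436 -0.0533  0.0775]
78 travel [-0.029 -0.038 -0.   ] dr [0.     0.     0.0349] [ 0.4436 -0.0536  0.0779]
80 travel [-0.022 -0.039  0.   ] dr [ 0.     -0.      0.0349] [ 0.4436 -0.054   0.0781]
82 travel [-0.015 -0.04  -0.   ] dr [0.     0.     0.0349] [ 0.4436 -0.0543  0.0784]
84 travel [-0.009 -0.041  0.   ] dr [0.     0.     0.0349] [ 0.4436 -0.0547  0.0785]
86 travel [-0.003 -0.041  0.   ] dr [-0.     -0.      0.0349] [ 0.4436 -0.0551  0.0786]
[array([-0.8551,  1.1461,  1.5805,  0.7704,  1.8042, -1.2855])]
```

```bash
python3 -m crank '[{"travel":[-0.06,-0.04,0],"dr":[0,0,0.03]},{"travel":[-0.02,-0.04,0],"dr":[0,0,0.035]},{"travel":[-0.02,-0.04,0],"dr":[0,0,0.035]},{"travel":[-0.01,-0.04,0],"dr":[0,0,0.035]},{"travel":[0,0,0],"dr":[0,0,0]}]';python3 -c "
from pl import *
seq([84,86])"
```

```text
time: 10.08
eef_pos: [0.4432, -0.0541, 0.0794]
orientation: [-0.025, 0.707, -0.047, 0.705]
ft_force: [1.8, -3.1, 8.7]
gripper_width: 0.06
[ 0.4432 -0.0541  0.0794] [ 1.7725 -3.1418  8.6915]
84 travel [ 0.091 -0.058  0.035] dr [-0.0006 -0.002  -0.0026] [ 0.4436 -0.0547  0.0785]
86 travel [-0.003 -0.041  0.   ] dr [-0.     -0.      0.0349] [ 0.4436 -0.0551  0.0786]
[array([-0.8551,  1.1461,  1.5805,  0.7704,  1.8042, -1.2855])]
```

```bash
python3 -m crank '[{"travel":[-0.06,0,0],"dr":[0,0,0]},{"travel":[0,0,0],"dr":[0,0,0]},{"travel":[0,0,0],"dr":[0,0,0]}]'; python3 -m crank '[{"travel":[-0.05,0,0],"dr":[0,0,0]},{"travel":[0,0,0],"dr":[0,0,0]},{"travel":[0,0,0],"dr":[0,0,0]}]'; python3 -c "
from h import *
s=Cam('side');s.save('s7.png',(300,210,420,300),6)"
```

```text
time: 10.33
eef_pos: [0.4434, -0.054, 0.0796]
orientation: [-0.027, 0.707, -0.049, 0.705]
ft_force: [-0.5, 0.9, -0.1]
gripper_width: 0.0598
time: 10.58
eef_pos: [0.4435, -0.054, 0.0803]
orientation: [-0.027, 0.707, -0.049, 0.705]
ft_force: [0.4, 0.6, -0.6]
gripper_width: 0.0599
```

View pics/s7.png

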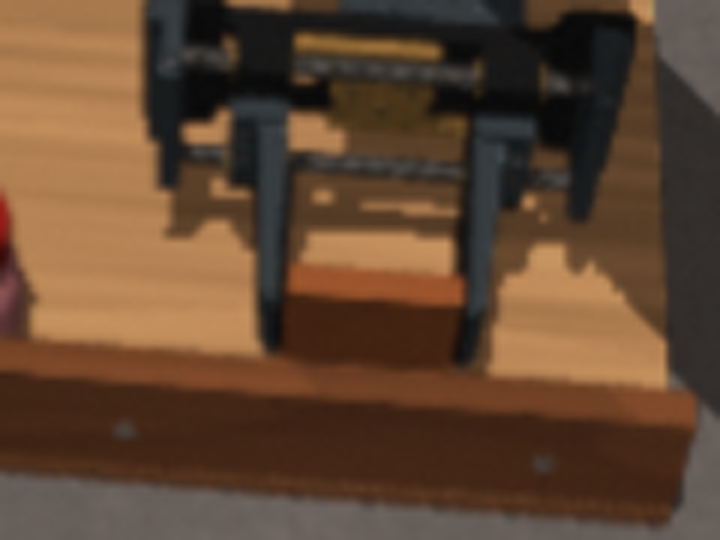

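```bash
python3 -m crank '[{"travel":[0,-0.04,0],"dr":[0,0,0.035]},{"travel":[0,0.08,0],"dr":[0,0,0]},{"travel":[0,0,0],"dr":[0,0,0]},{"travel":[0,0,0],"dr":[0,0,0]}]'; python3 -m crank '[{"travel":[0,0.08,0],"dr":[0,0,0]},{"travel":[0,0,0],"dr":[0,0,0]}]'; python3 -c "
from st import *
st()"
```

```text
time: 10.97
eef_pos: [0.4434, -0.0539, 0.0802]
orientation: [-0.015, 0.707, -0.037, 0.706]
ft_force: [-2.1, -5.2, 2.1]
gripper_width: 0.06
time: 11.13
eef_pos: [0.4435, -0.0537, 0.0802]
orientation: [-0.015, 0.707, -0.037, 0.706]
ft_force: [-3.6, -15.5, 2.5]
gripper_width: 0.0597
t 11.13 q [-0.8538  1.1404  1.586   0.7712  1.7998 -1.2846] p [ 0.4435 -0.0537  0.0802] F [ -3.6253 -15.4518   2.4835] w 0.059664431278308956
tool x,y,z in world:
 [[-0.0027 -0.0739 -0.9973]
 [ 0.0316  0.9968 -0.074 ]
 [ 0.9995 -0.0317 -0.0003]]
```

```bash
python3 -m crank '[{"travel":[0.05,-0.1,0],"dr":[0,0,0]},{"travel":[0,0,0],"dr":[0,0,0]},{"travel":[0,0,0],"dr":[0,0,0]}]'; python3 -m crank '[{"travel":[0.03,0,0],"dr":[0,0,0]},{"travel":[0,0,0],"dr":[0,0,0]}]'
```

```text
time: 11.38
eef_pos: [0.4435, -0.0539, 0.0798]
orientation: [-0.015, 0.707, -0.037, 0.706]
ft_force: [-0.4, -4.5, 1.4]
gripper_width: 0.0595
time: 11.55
eef_pos: [0.4435, -0.0539, 0.0797]
orientation: [-0.014, 0.707, -0.037, 0.706]
ft_force: [-0.3, -4.3, 3.2]
gripper_width: 0.0597
```

```bash
python3 -m crank '[{"travel":[0,-0.03,0],"dr":[0,0,0]},{"travel":[0,0,0],"dr":[0,0,0]}]' 50; python3 -m crank '[{"travel":[0,0,0],"dr":[0,0,0]},{"travel":[0,0,0],"dr":[0,0,0]},{"travel":[0,0,0],"dr":[0,0,0]}]';python3 -c "
from h import *
s=Cam('side');s.save('s8.png',(300,210,420,300),6)"
```

```text
time: 11.72
eef_pos: [0.4434, -0.0541, 0.0794]
orientation: [-0.015, 0.707, -0.037, 0.706]
ft_force: [0.2, 0.0, -0.5]
gripper_width: 0.07
time: 11.97
eef_pos: [0.4434, -0.0541, 0.0795]
orientation: [-0.014, 0.707, -0.037, 0.706]
ft_force: [0.4, -0.0, 0.7]
gripper_width: 0.0736
```

View pics/s8.png

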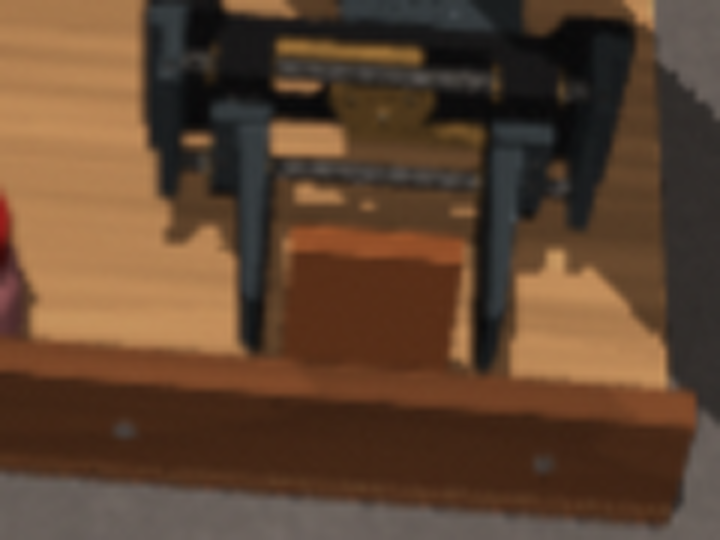

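```bash
python3 -c "
from pl import *
s=Cam('side'); g=lambda a:np.array(a)/6+[300,210]
for z in(.105,.111):
  for q in(g([(287,247),(463,258),(293,226),(466,238)]),g([(285,308),(463,315),(290,262),(466,276)])):
    P=s.plane(q,z)-C; print(z,'bx',P@bx,'by',P@by)
t=Cam('top');s.save('s9.png',(270,170,430,300),5); t.save('t9.png')
P=[C+bx*X+by*y+Z*z for X in(-.11,-.05) for y,z in((.126,.065),(.122,.015))]; print(s.proj(P))
"
```

```text
0.105 bx [-0.0508 -0.1115 -0.0524 -0.1124] by [0.1091 0.1079 0.0994 0.0988]
0.105 bx [-0.0516 -0.1119 -0.0522 -0.1126] by [0.1358 0.1329 0.1156 0.1158]
0.111 bx [-0.0508 -0.111  -0.0523 -0.1119] by [0.114  0.1129 0.1045 0.1039]
0.111 bx [-0.0516 -0.1113 -0.0522 -0.1121] by [0.1405 0.1376 0.1205 0.1207]
[[374.3626 271.5188]
 [372.1399 283.6512]
 [345.9954 269.2773]
 [344.965  281.4729]]
```

View pics/s9.png

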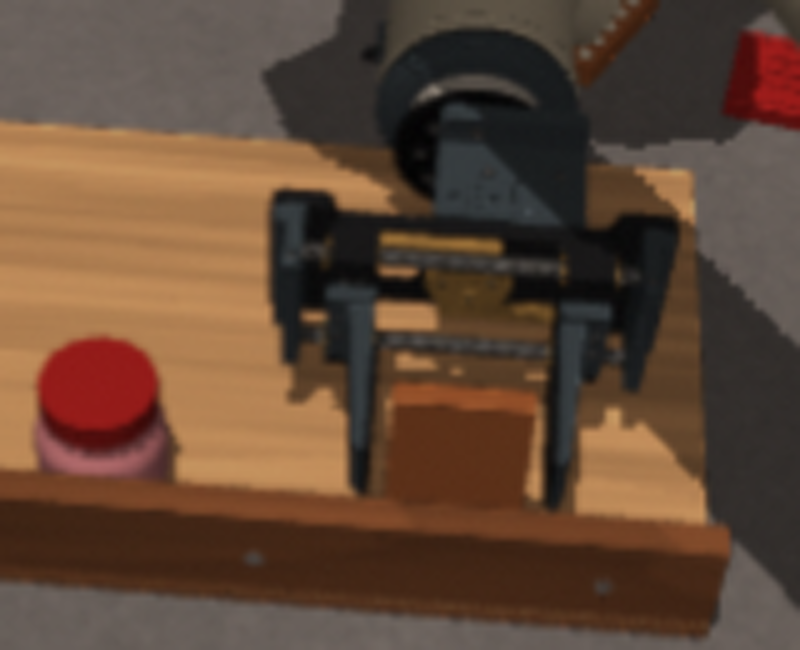

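View pics/t9.png

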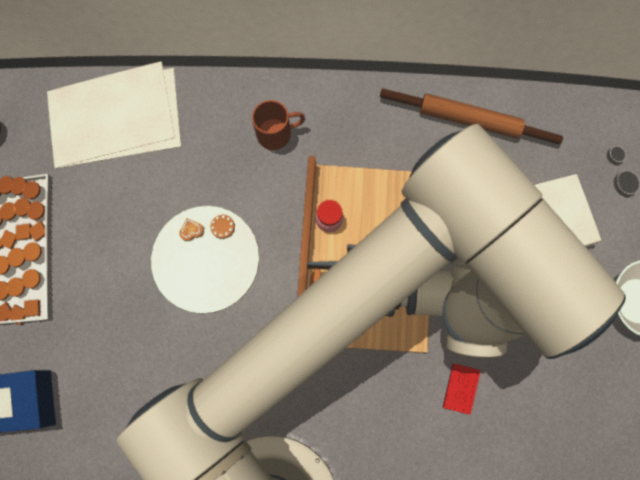

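```bash
python3 -m crank '[{"travel":[0,0,0],"dr":[0,0,0]},{"travel":[0,0,0],"dr":[0,0,0]}]' 0; python3 -m crank '[{"travel":[0,-1,0],"dr":[0,0,0]},{"travel":[0,-2,0],"dr":[0,0,0]},{"travel":[0,-2,0],"dr":[0,0,0]},{"travel":[0,-3,0],"dr":[0,0,0]},{"travel":[0,-3,0],"dr":[0,0,0]}]'; python3 -c "
from pl import *
s=Cam('side'); s.save('s10.png',(300,170,430,300),5);st()"
```

```text
time: 12.28
eef_pos: [0.4434, -0.0542, 0.0795]
orientation: [-0.014, 0.707, -0.037, 0.706]
ft_force: [0.3, -0.4, -0.8]
gripper_width: 0.0841
time: 12.7
eef_pos: [0.4396, -0.1655, 0.0878]
orientation: [-0.015, 0.708, -0.036, 0.706]
ft_force: [0.6, -0.5, 0.2]
gripper_width: 0.0911
t 12.75 q [-0.9725  1.1576  1.3676  0.6995  1.9855 -1.1893] p [ 0.44   -0.1708  0.0876] F [-2.3475 -4.8899  2.1859] w 0.09119001508736753
tool x,y,z in world:
 [[-0.0016 -0.076  -0.9971]
 [ 0.0339  0.9965 -0.0761]
 [ 0.9994 -0.0339  0.001 ]]
```

View pics/s10.png

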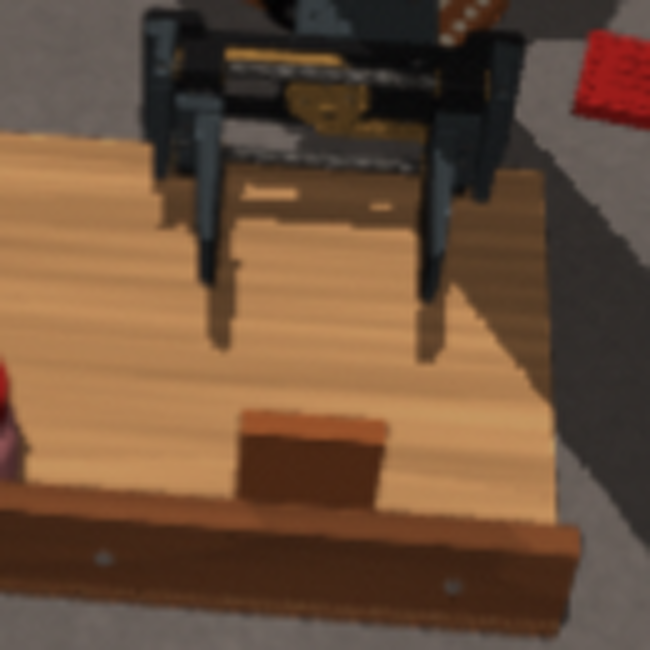

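```bash
cat >> pl.py <<'E'
def pose(th,y,z,X=-.08):
    a=np.radians(th); return C+bx*X+by*y+Z*z, mk(-Z*np.cos(a)+by*np.sin(a),bx)
E
python3 -c "
from pl import *
s=Cam('side'); g=lambda a:np.array(a)/5+[300,170]
P=s.plane(g([(243,408),(387,420),(384,442),(240,433)]),.111)-C; print(P@bx,P@by)
q=st(False)[0]['q']
for th,y,z in((60,-.03,.17),(30,-.03,.25),(0,.02,.27),(-30,.12,.27),(-60,.22,.2),(-82,.26,.12),(-82,.2,.09),(-82,.13,.09)):
    p,T=pose(th,y,z); r=ik(p,T,q0=q); print(th,y,z,r); q=r[0] if r else q
p,T=pose(0,.0,.26);rows(p,T,13)
"
```

```text
[-0.0524 -0.1115 -0.1104 -0.0519] [0.115  0.1155 0.1271 0.1282]
60 -0.03 0.17 [array([-0.9638,  0.8035,  1.4091,  0.5631,  1.8316, -1.0544])]
30 -0.03 0.25 [array([-0.8291,  0.4407,  1.4752,  0.3569,  1.6148, -0.8532])]
0 0.02 0.27 [array([-0.4732,  0.2126,  1.6316, -0.    ,  1.2974, -0.4422])]
-30 0.12 0.27 [array([ 0.1276,  0.2577,  1.7131, -0.5375,  1.3031,  0.3389])]
-60 0.22 0.2 [array([ 0.5457,  0.668 ,  1.6553, -0.8124,  1.5738,  0.9123])]
-82 0.26 0.12 [array([ 0.6588,  1.0455,  1.5219, -0.9012,  1.7982,  1.1263])]
-82 0.2 0.09 [array([ 0.5799,  1.0818,  1.6169, -0.9559,  1.6887,  1.2095])]
-82 0.13 0.09 [array([ 0.4745,  1.0745,  1.7276, -1.0487,  1.5993,  1.2749])]
now [ 0.4402 -0.1684  0.0872] -> [ 0.4397 -0.1785  0.26  ] ang 1.494865807165514 dist 0.17304685384748547 F [ 0.1908  0.8253 -0.0026] w 0.09117181526988033 t 12.8
1 travel [-1.32 -0.18  0.  ] dr [-0.0003 -0.0001 -0.115 ]
2 travel [-1.29 -0.33  0.  ] dr [-0.0003 -0.0001 -0.115 ]
3 travel [-1.24 -0.47  0.  ] dr [-0.0003 -0.0001 -0.115 ]
4 travel [-1.18 -0.61  0.  ] dr [-0.0003 -0.0001 -0.115 ]
5 travel [-1.1  -0.75  0.  ] dr [-0.0003 -0.0001 -0.115 ]
6 travel [-1.01 -0.87  0.  ] dr [-0.0003 -0.0001 -0.115 ]
7 travel [-0.9  -0.98  0.  ] dr [-0.0003 -0.0001 -0.115 ]
8 travel [-0.79 -1.07  0.  ] dr [-0.0003 -0.0001 -0.115 ]
9 travel [-0.66 -1.16  0.  ] dr [-0.0003 -0.0001 -0.115 ]
10 travel [-0.52 -1.23  0.  ] dr [-0.0003 -0.0001 -0.115 ]
11 travel [-0.38 -1.28 -0.  ] dr [-0.0003 -0.0001 -0.115 ]
12 travel [-0.23 -1.31 -0.  ] dr [-0.0003 -0.0001 -0.115 ]
13 travel [-0.08 -1.33 -0.  ] dr [-0.0003 -0.0001 -0.115 ]
q end [array([-0.5116,  0.2323,  1.6339, -0.    ,  1.2754, -0.4805])]
```

```bash
python3 -m crank '[{"travel":[-1.3,-0.2,0],"dr":[0,0,-0.115]},{"travel":[-1.3,-0.3,0],"dr":[0,0,-0.115]},{"travel":[-1.25,-0.5,0],"dr":[0,0,-0.115]},{"travel":[-1.2,-0.6,0],"dr":[0,0,-0.115]},{"travel":[-1.1,-0.75,0],"dr":[0,0,-0.115]}]' >/dev/null; python3 -m crank '[{"travel":[-1.0,-0.9,0],"dr":[0,0,-0.115]},{"travel":[-0.9,-1,0],"dr":[0,0,-0.115]},{"travel":[-0.8,-1.1,0],"dr":[0,0,-0.115]},{"travel":[-0.7,-1.2,0],"dr":[0,0,-0.115]},{"travel":[-0.5,-1.2,0],"dr":[0,0,-0.115]}]' >/dev/null;python3 -m crank '[{"travel":[-0.4,-1.3,0],"dr":[0,0,-0.115]},{"travel":[-0.2,-1.3,0],"dr":[0,0,-0.115]},{"travel":[-0.1,-1.3,0],"dr":[0,0,-0.115]},{"travel":[0,0,0],"dr":[0,0,0]}]'
python3 -c "
from pl import *
p,T=pose(-60,.22,.25);rows(p,T,10)"
```

```text
time: 13.97
eef_pos: [0.4404, -0.1733, 0.2641]
orientation: [0.493, -0.505, 0.509, -0.492]
ft_force: [-0.1, 0.0, 1.1]
gripper_width: 0.0914
now [ 0.4404 -0.1733  0.2641] -> [0.4466 0.0414 0.25  ] ang 1.0422939198333567 dist 0.21525710805021975 F [-0.1229  0.0042  1.0709] w 0.09139833239040589 t 13.9667
1 travel [-2.15  0.13 -0.  ] dr [-0.0004  0.0001 -0.1042]
2 travel [-2.15 -0.09 -0.  ] dr [-0.0004  0.0001 -0.1042]
3 travel [-2.13 -0.32 -0.  ] dr [-0.0004  0.0001 -0.1042]
4 travel [-2.08 -0.54 -0.  ] dr [-0.0004  0.0001 -0.1042]
5 travel [-2.02 -0.75 -0.  ] dr [-0.0004  0.0001 -0.1042]
6 travel [-1.93 -0.96 -0.  ] dr [-0.0004  0.0001 -0.1042]
7 travel [-1.82 -1.15 -0.  ] dr [-0.0004  0.0001 -0.1042]
8 travel [-1.69 -1.34 -0.  ] dr [-0.0004  0.0001 -0.1042]
9 travel [-1.54 -1.5  -0.  ] dr [-0.0004  0.0001 -0.1042]
10 travel [-1.38 -1.66 -0.  ] dr [-0.0004  0.0001 -0.1042]
q end [array([ 0.5457,  0.5927,  1.623 , -0.8155,  1.6477,  0.834 ])]
```

```bash
python3 -m crank '[{"travel":[-2.1,0,0],"dr":[0,0,-0.1]},{"travel":[-2.1,-0.2,0],"dr":[0,0,-0.1]},{"travel":[-2.1,-0.4,0],"dr":[0,0,-0.1]},{"travel":[-2.1,-0.6,0],"dr":[0,0,-0.1]},{"travel":[-2.0,-0.8,0],"dr":[0,0,-0.1]}]' >/dev/null; python3 -m crank '[{"travel":[-1.9,-1,0],"dr":[0,0,-0.1]},{"travel":[-1.8,-1.2,0],"dr":[0,0,-0.1]},{"travel":[-1.7,-1.4,0],"dr":[0,0,-0.1]},{"travel":[-1.5,-1.5,0],"dr":[0,0,-0.1]},{"travel":[-1.4,-1.7,0],"dr":[0,0,-0.1]}]' >/dev/null;python3 -m crank '[{"travel":[0,0,0],"dr":[0,0,0]}]'
python3 -c "
from pl import *
s=Cam('side'); s.save('s11.png');t=Cam('top');t.save('t11.png')
p,T=pose(-82,.25,.12);rows(p,T,5)"
```

```text
time: 14.88
eef_pos: [0.4454, 0.035, 0.2606]
orientation: [0.676, -0.223, 0.673, -0.2]
ft_force: [-1.6, -0.9, -1.3]
gripper_width: 0.0911
now [0.4455 0.0321 0.262 ] -> [0.4475 0.0714 0.12  ] ang 0.4747194730403013 dist 0.14735459133107673 F [ 0.3449  0.0361 -0.0874] w 0.09117519553187148 t 14.9833
1 travel [-2.77  1.    0.05] dr [ 0.0012  0.0022 -0.0949]
2 travel [-2.86  0.73  0.04] dr [ 0.0012  0.0022 -0.0949]
3 travel [-2.91  0.45  0.03] dr [ 0.0012  0.0022 -0.0949]
4 travel [-2.94  0.18  0.03] dr [ 0.0012  0.0022 -0.0949]
5 travel [-2.95 -0.1   0.02] dr [ 0.0012  0.0022 -0.0949]
q end [array([ 0.6463,  1.0423,  1.5408, -0.9099,  1.7832,  1.1347])]
```

View pics/t11.png

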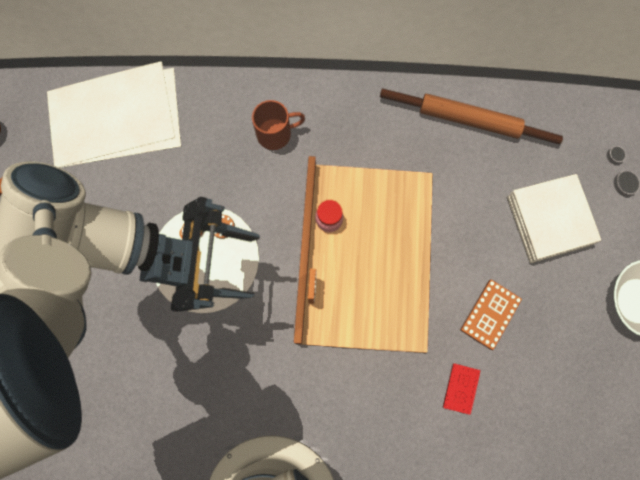

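View pics/s11.png

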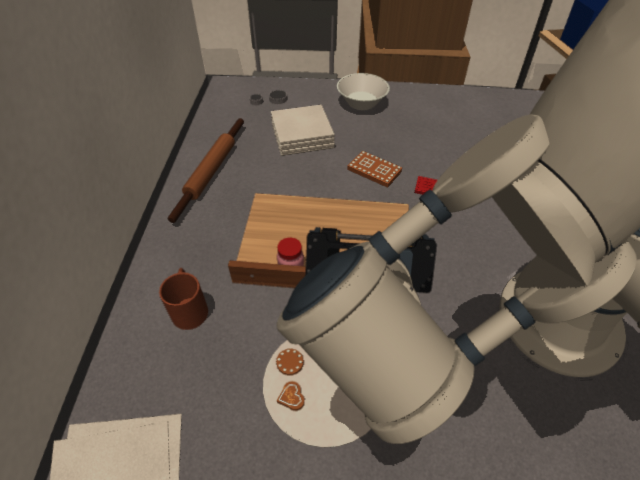

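```bash
python3 -c "
from pl import *
t=Cam('top');t.save('t12.png',(285,250,335,350),6)"
```

```text
(no output)
```

View pics/t12.png

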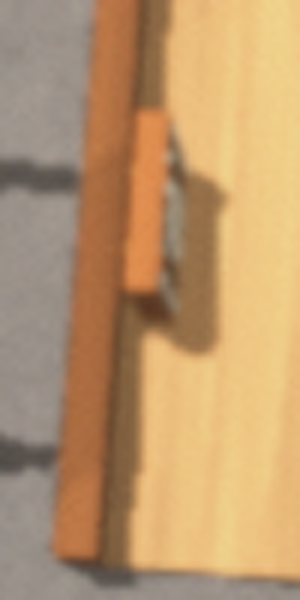

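```bash
python3 -c "
from pl import *
t=Cam('top'); g=lambda a:np.array(a)/6+[285,250]-0.0
P=t.plane(g([(135,108),(168,110),(157,293),(124,291)]),.111)-C; print(P@bx,P@by)
P=t.plane(g([(102,555),(116,340),(141,50)]),.065)-C; print('backstop inner',P@bx,P@by)
P=t.plane(g([(182,190),(168,310)]),.015)-C; print('iced foot',P@bx,P@by)
"
```

```text
[-0.0532 -0.0531 -0.1136 -0.1137] [0.122  0.1111 0.1103 0.1211]
backstop inner [-0.1975 -0.1252 -0.0249] [0.1233 0.124  0.1229]
iced foot [-0.0651 -0.1083] [0.1062 0.1081]
```

```bash
python3 -m crank '[{"travel":[-2.8,1,0],"dr":[0.001,0.002,-0.095]},{"travel":[-2.85,0.7,0],"dr":[0.001,0.002,-0.095]},{"travel":[-2.9,0.45,0],"dr":[0.001,0.002,-0.095]},{"travel":[-2.9,0.2,0],"dr":[0.001,0.002,-0.095]},{"travel":[-2.2,-0.1,0],"dr":[0.001,0.002,-0.095]}]'>/dev/null; python3 -m crank '[{"travel":[0,0,0],"dr":[0,0,0]},{"travel":[0,0,0],"dr":[0,0,0]}]'; python3 -c "
from pl import *
p,T=pose(-82,.16,.088,-.082);rows(p,T,4)"
```

```text
time: 15.67
eef_pos: [0.4465, 0.0678, 0.1281]
orientation: [0.704, -0.061, 0.706, -0.037]
ft_force: [0.1, -0.0, 1.8]
gripper_width: 0.091
now [0.4465 0.0678 0.1281] -> [ 0.4427 -0.0185  0.088 ] ang 0.0033576515970457827 dist 0.09526359674895656 F [ 0.1359 -0.0104  1.7532] w 0.09099177508135056 t 15.6667
1 travel [-0.69  2.28 -0.02] dr [ 0.0008 -0.0001 -0.    ]
2 travel [-0.69  2.28 -0.02] dr [ 0.0008 -0.0001 -0.    ]
3 travel [-0.69  2.28 -0.03] dr [ 0.0008 -0.0001 -0.    ]
4 travel [-0.69  2.28 -0.03] dr [ 0.0008 -0.0001 -0.    ]
q end [array([ 0.5234,  1.08  ,  1.6852, -1.0039,  1.6331,  1.2523])]
```

```bash
python3 -m crank '[{"travel":[-0.7,2.3,0],"dr":[0.001,0,0]},{"travel":[-0.7,2.3,0],"dr":[0.001,0,0]},{"travel":[-0.7,2.3,-0.05],"dr":[0.001,0,0]},{"travel":[-0.6,2.0,-0.05],"dr":[0,0,0]},{"travel":[0,0,0],"dr":[0,0,0]}]'; python3 -m crank '[{"travel":[0,0,0],"dr":[0,0,0]}]';python3 -c "
from pl import *
p,T=pose(-82,.115,.088,-.082);rows(p,T,4)
s=Cam('side');s.save('s13.png',(260,190,460,340),4);t=Cam('top');t.save('t13.png',(200,210,360,350),5)"
```

```text
time: 16.08
eef_pos: [0.4434, -0.0185, 0.0933]
orientation: [0.701, -0.063, 0.709, -0.039]
ft_force: [0.3, -1.3, 0.5]
gripper_width: 0.0913
time: 16.17
eef_pos: [0.4441, -0.0163, 0.0936]
orientation: [0.701, -0.062, 0.709, -0.04]
ft_force: [-0.4, -1.3, 0.4]
gripper_width: 0.0914
now [ 0.4441 -0.0163  0.0936] -> [ 0.4413 -0.0635  0.088 ] ang 0.011152947141152416 dist 0.047663404045359695 F [-0.4276 -1.2714  0.36  ] w 0.0914258617754054 t 16.1667
1 travel [ 0.03  1.19 -0.03] dr [ 0.0001 -0.0024 -0.0013]
2 travel [ 0.03  1.19 -0.03] dr [ 0.0001 -0.0024 -0.0013]
3 travel [ 0.03  1.19 -0.03] dr [ 0.0001 -0.0024 -0.0013]
4 travel [ 0.03  1.19 -0.03] dr [ 0.0001 -0.0024 -0.0013]
q end [array([ 0.4516,  1.0777,  1.7521, -1.07  ,  1.5793,  1.2956])]
```

View pics/t13.png

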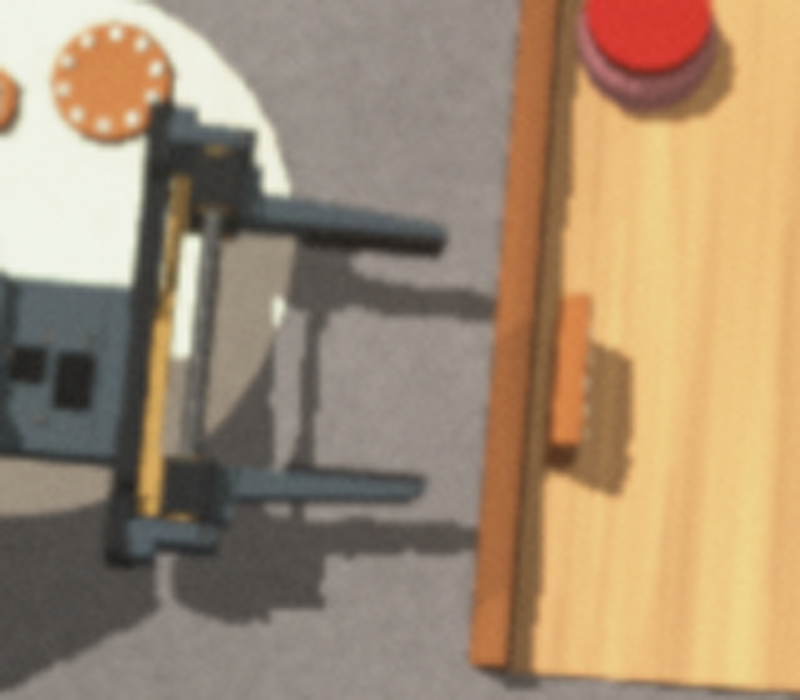

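View pics/s13.png

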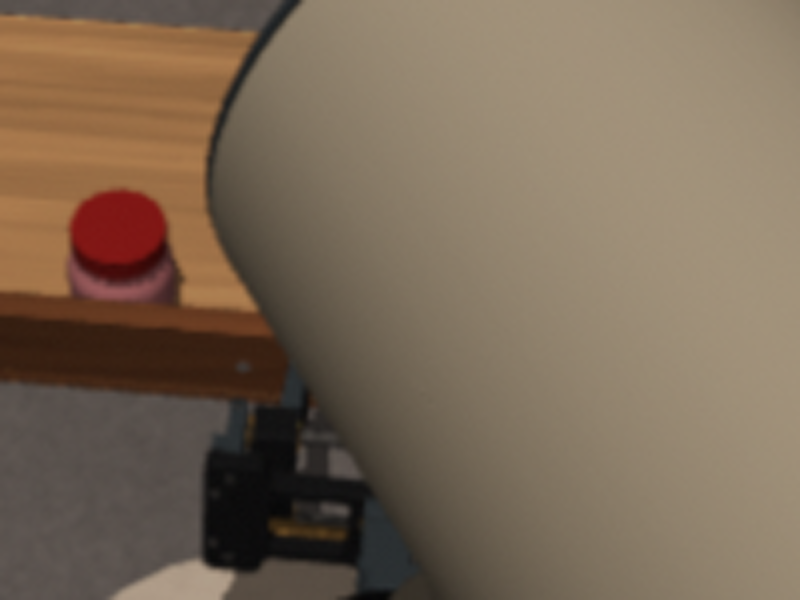

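```bash
python3 -c "
from pl import *
t=Cam('top');t.save('t14.png',(285,250,335,350),6)
g=lambda a:np.array(a)/5+[200,210]
P=t.plane(g([(560,295),(592,298),(580,447),(549,443)]),.111)-C; print(P@bx,P@by);st()"
```

```text
[-0.0545 -0.0549 -0.114  -0.1133] [0.113  0.1003 0.1009 0.113 ]
t 16.32 q [ 0.5284  1.0702  1.6809 -1.0012  1.6377  1.2503] p [ 0.4444 -0.0147  0.0923] F [ 0.2088 -0.1533  0.7368] w 0.09113097492396804
tool x,y,z in world:
 [[-0.0133 -0.1426  0.9897]
 [-0.0281 -0.9893 -0.1429]
 [ 0.9995 -0.0297  0.0092]]
```

View pics/t14.png

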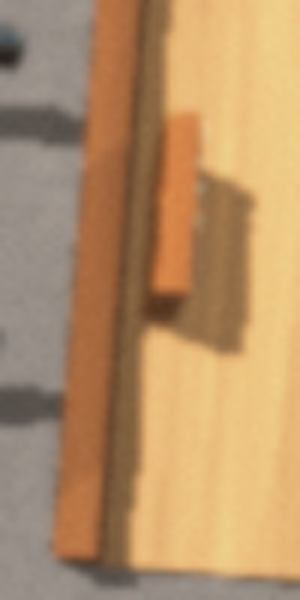

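```bash
python3 -c "
from pl import *
for i in range(10):
    t=Cam('top'); im=t.img[285:287,300:330].astype(int).mean(0); print(round(arm.observe()['time'],2),' '.join('%d,%d'%(r,b) for r,g,b in im[5:22]))"
```

```text
16.37 130,50 112,49 131,63 134,64 132,58 154,54 197,66 213,73 215,73 213,71 210,77 196,89 169,96 152,80 146,70 150,71 155,73
16.42 129,49 112,50 136,62 168,68 202,71 217,75 217,73 216,75 211,77 194,91 163,100 149,82 149,72 148,71 146,70 148,72 155,75
16.47 140,51 158,55 209,72 220,78 219,78 218,77 205,77 176,92 158,114 147,112 146,97 145,77 147,71 146,70 146,72 153,75 177,87
16.52 173,61 210,74 218,76 221,79 217,75 206,78 181,98 167,125 154,123 148,111 143,93 145,75 147,71 147,71 145,71 155,76 188,95
16.57 177,64 208,74 219,78 220,78 219,76 213,79 195,97 168,121 161,130 151,115 144,93 145,76 148,73 147,71 147,71 155,76 187,92
16.62 130,50 124,47 175,63 214,78 220,79 220,77 216,76 197,75 161,90 152,112 153,104 149,81 148,72 149,72 144,68 150,72 164,80
16.67 130,51 115,52 130,64 141,66 166,67 203,73 216,75 216,75 215,74 209,75 193,87 163,93 150,79 147,71 146,69 148,72 154,73
16.72 131,52 112,50 131,63 133,64 125,55 128,47 171,57 207,70 215,73 213,71 210,72 193,73 160,73 147,71 144,69 149,71 156,75
16.77 130,51 114,50 129,61 132,62 124,55 123,46 164,56 205,69 214,74 214,72 211,72 193,69 168,74 156,79 147,71 149,71 156,75
16.82 130,50 114,51 130,64 134,63 139,60 171,61 209,73 216,75 215,74 212,73 195,72 161,70 146,69 148,72 146,70 149,72 156,75
```

```bash
cat > rock.py <<'E'
from pl import *
a=[]
for i in range(12):
    t=Cam('top'); im=t.img[285:287,300:335].astype(int).mean(0); m=(im[:,0]>190)&(im[:,2]<90)&(np.arange(35)<22); w=np.clip(im[:,0]-150,0,60)*(np.arange(35)<20)*(np.arange(35)>=4); a.append((w*np.arange(35)).sum()/w.sum())
print(round(arm.observe()['time'],2),np.round(a,1))
E
python3 rock.py; python3 -m crank '[{"travel":[0,0,0],"dr":[0,0,0]},{"travel":[0,0,0],"dr":[0,0,0]},{"travel":[0,0,0],"dr":[0,0,0]},{"travel":[0,0,0],"dr":[0,0,0]},{"travel":[0,0,0],"dr":[0,0,0]}]';python3 -m crank '[{"travel":[0,0,0],"dr":[0,0,0]},{"travel":[0,0,0],"dr":[0,0,0]},{"travel":[0,0,0],"dr":[0,0,0]},{"travel":[0,0,0],"dr":[0,0,0]},{"travel":[0,0,0],"dr":[0,0,0]}]';python3 -m crank '[{"travel":[0,0,0],"dr":[0,0,0]},{"travel":[0,0,0],"dr":[0,0,0]},{"travel":[0,0,0],"dr":[0,0,0]},{"travel":[0,0,0],"dr":[0,0,0]},{"travel":[0,0,0],"dr":[0,0,0]}]';python3 rock.py
```

```text
17.42 [10.5  8.5  8.5  9.3 11.5 13.6 13.8 13.6 11.2  9.1  8.4  9.1]
time: 17.83
eef_pos: [0.4436, -0.0152, 0.0903]
orientation: [0.703, -0.06, 0.708, -0.039]
ft_force: [0.4, -0.6, -0.2]
gripper_width: 0.0912
time: 18.25
eef_pos: [0.4436, -0.0152, 0.0903]
orientation: [0.703, -0.06, 0.708, -0.039]
ft_force: [-0.3, -0.2, 0.2]
gripper_width: 0.0912
time: 18.67
eef_pos: [0.4436, -0.0152, 0.0903]
orientation: [0.703, -0.06, 0.708, -0.039]
ft_force: [-0.2, 0.7, -0.6]
gripper_width: 0.091
19.27 [13.  11.   9.6  9.1 10.4 12.4 13.6 13.  10.9  9.4  9.5 10.7]
```

```bash
for i in 1 2 3 4 5 6 7 8 9 10; do python3 -m crank '[{"travel":[0,0,0],"dr":[0,0,0]},{"travel":[0,0,0],"dr":[0,0,0]},{"travel":[0,0,0],"dr":[0,0,0]},{"travel":[0,0,0],"dr":[0,0,0]},{"travel":[0,0,0],"dr":[0,0,0]}]' >/dev/null; done; python3 rock.py
```

```text
24.03 [10.4 10.4 12.  11.9 10.5 10.3 11.6 12.2 10.7 10.3 11.6 12.1]
```

```bash
for i in 1 2 3 4 5; do python3 -m crank '[{"travel":[0,0,0],"dr":[0,0,0]},{"travel":[0,0,0],"dr":[0,0,0]},{"travel":[0,0,0],"dr":[0,0,0]},{"travel":[0,0,0],"dr":[0,0,0]},{"travel":[0,0,0],"dr":[0,0,0]}]' >/dev/null; done; python3 rock.py; python3 -c "
from pl import *
t=Cam('top');t.save('t15.png',(285,250,335,350),6)
p,T=pose(-82,.115,.088,-.082);rows(p,T,4)"
```

```text
26.72 [11.3 11.9 10.9 11.1 11.8 10.8 10.8 11.8 10.7 11.  11.9 10.6]
now [ 0.4436 -0.0152  0.0903] -> [ 0.4413 -0.0635  0.088 ] ang 0.0055713919548646545 dist 0.0484357553222575 F [ 0.7135 -0.1464  0.7505] w 0.09145868884207983 t 26.7667
1 travel [ 0.11  1.21 -0.02] dr [-0.0007 -0.0012 -0.0001]
2 travel [ 0.11  1.21 -0.02] dr [-0.0007 -0.0012 -0.0001]
3 travel [ 0.11  1.21 -0.02] dr [-0.0007 -0.0012 -0.0001]
4 travel [ 0.11  1.21 -0.02] dr [-0.0007 -0.0012 -0.0001]
q end [array([ 0.4516,  1.0777,  1.7521, -1.07  ,  1.5793,  1.2956])]
```

View pics/t15.png

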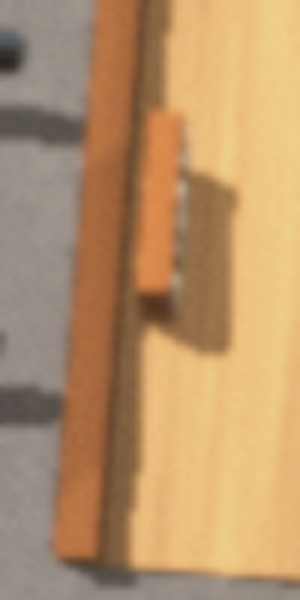

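```bash
python3 -c "
from pl import *
t=Cam('top'); g=lambda a:np.array(a)/6+[285,250]
P=t.plane(g([(147,110),(182,113),(171,294),(137,292)]),.111)-C; print(P@bx,P@by)
print(t.proj([pose(-82,.159,.0903)[0]]))
"
```

```text
[-0.0536 -0.0537 -0.1136 -0.1137] [0.118  0.1065 0.1058 0.1169]
[[288.2922 281.6559]]
```

```bash
python3 -c "
from pl import *
t=Cam('top')
for z in(.093,.109):
  P=t.plane([(289,257.4),(285,307.6)],z)-C; print(P@bx,P@by)
t.save('t16.png',(260,240,320,320),8); o=st(False)[0]; p=o['eef_pos']-C; print(p@bx,p@by,p[2])
"
```

```text
[-0.0311 -0.1326] [0.1614 0.1612]
[-0.0341 -0.1341] [0.1603 0.1601]
-0.08123803349396927 0.16337167078508216 0.09026411710270574
```

View pics/t16.png

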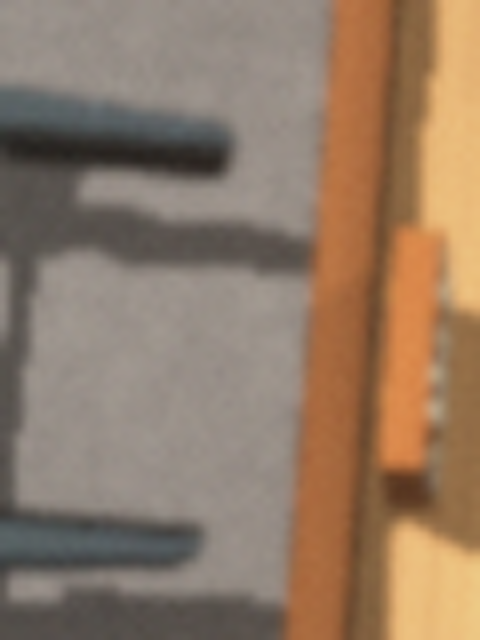

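```bash
python3 -c "
from pl import *
p,T=pose(-82,.1107,.0875,-.0815);rows(p,T,5)"
```

```text
now [ 0.4436 -0.0152  0.0903] -> [ 0.4417 -0.0678  0.0875] ang 0.005550993056289725 dist 0.052750086813659156 F [ 0.6047 -0.1582  0.2557] w 0.09119849847718002 t 26.8667
1 travel [ 0.09  1.05 -0.01] dr [-0.0005 -0.001  -0.0001]
2 travel [ 0.09  1.05 -0.01] dr [-0.0005 -0.001  -0.0001]
3 travel [ 0.09  1.05 -0.01] dr [-0.0005 -0.001  -0.0001]
4 travel [ 0.09  1.05 -0.01] dr [-0.0005 -0.001  -0.0001]
5 travel [ 0.09  1.05 -0.01] dr [-0.0005 -0.001  -0.0001]
q end [array([ 0.444 ,  1.0786,  1.7568, -1.0772,  1.5746,  1.2994])]
```

```bash
python3 -m crank '[{"travel":[0.09,1.05,-0.01],"dr":[-0.0005,-0.001,0]},{"travel":[0.09,1.05,-0.01],"dr":[-0.0005,-0.001,0]},{"travel":[0.09,1.05,-0.01],"dr":[-0.0005,-0.001,0]},{"travel":[0.09,1.05,-0.01],"dr":[-0.0005,-0.001,0]},{"travel":[0.09,0.9,-0.01],"dr":[-0.0005,-0.001,0]}]';python3 -m crank '[{"travel":[0,0,0],"dr":[0,0,0]},{"travel":[0,0,0],"dr":[0,0,0]},{"travel":[0,0,0],"dr":[0,0,0]}]'; python3 -c "
from pl import *
p,T=pose(-82,.1107,.0875,-.0815);rows(p,T,1)
t=Cam('top');t.save('t17.png',(270,240,340,320),7)"
```

```text
time: 27.28
eef_pos: [0.4412, -0.0679, 0.0876]
orientation: [0.705, -0.061, 0.706, -0.038]
ft_force: [0.3, 0.4, -0.3]
gripper_width: 0.0909
time: 27.53
eef_pos: [0.4416, -0.0662, 0.0876]
orientation: [0.704, -0.06, 0.706, -0.039]
ft_force: [0.1, -0.6, -0.0]
gripper_width: 0.091
now [ 0.4416 -0.0662  0.0876] -> [ 0.4417 -0.0678  0.0875] ang 0.0004881128785917272 dist 0.001614999983762249 F [ 0.1264 -0.5632 -0.0373] w 0.09103034888103835 t 27.5333
1 travel [0.01 0.16 0.01] dr [-0.     -0.0001 -0.0005]
q end [array([ 0.444 ,  1.0786,  1.7568, -1.0772,  1.5746,  1.2994])]
```

View pics/t17.png

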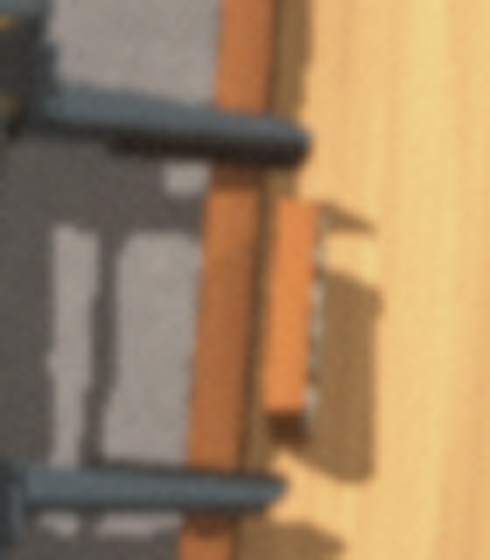

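```bash
python3 -m crank '[{"travel":[0,0.15,0],"dr":[0,0,0]},{"travel":[0,0,0],"dr":[0,0,0]},{"travel":[0,0,0],"dr":[0,0,0]},{"travel":[0,0,0],"dr":[0,0,0]},{"travel":[0,0,0],"dr":[0,0,0]}]' 255;  python3 -m crank '[{"travel":[0,0,0],"dr":[0,0,0]},{"travel":[0,0,0],"dr":[0,0,0]},{"travel":[0,0,0],"dr":[0,0,0]}]'; python3 -c "
from pl import *
st(); t=Cam('top');t.save('t18.png',(270,240,340,320),7)"
```

```text
time: 28.0
eef_pos: [0.4416, -0.0676, 0.0874]
orientation: [0.705, -0.06, 0.706, -0.039]
ft_force: [0.3, 0.3, 0.0]
gripper_width: 0.0608
time: 28.25
eef_pos: [0.4415, -0.0677, 0.0874]
orientation: [0.705, -0.06, 0.706, -0.039]
ft_force: [-0.6, 0.1, 0.7]
gripper_width: 0.0599
t 28.25 q [ 0.4443  1.0785  1.7571 -1.0771  1.5741  1.2996] p [ 0.4415 -0.0677  0.0874] F [-0.585   0.077   0.6854] w 0.059944743613954514
tool x,y,z in world:
 [[-0.0043 -0.1395  0.9902]
 [-0.0304 -0.9897 -0.1396]
 [ 0.9995 -0.0307  0.    ]]
```

View pics/t18.png

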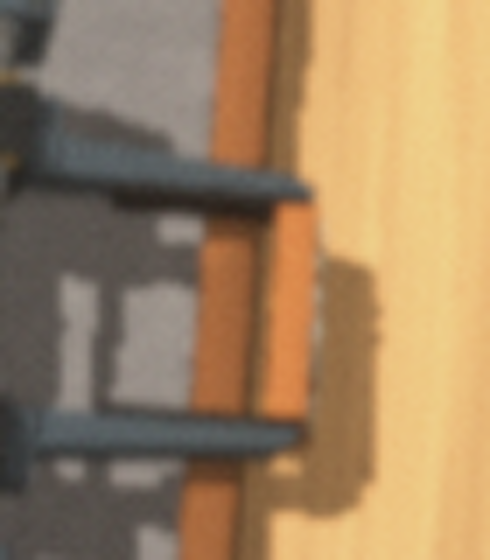

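```bash
python3 -m crank '[{"travel":[1.0,-0.14,0],"dr":[0,0,0]},{"travel":[2.5,-0.35,0],"dr":[0,0,0]},{"travel":[3,-0.42,0],"dr":[0,0,0]},{"travel":[3,-0.42,0],"dr":[0,0,0]},{"travel":[1.5,-0.2,0],"dr":[0,0,0]}]'; python3 -c "
from pl import *
s=Cam('side');s.save('s19.png');t=Cam('top');t.save('t19.png',(200,180,360,350),4.5)
p=np.array([.460,.1496,.14]); a=np.radians(8); T=mk(-Z*np.cos(a)+by*np.sin(a),bx); rows(p,T,15)"
```

```text
time: 28.72
eef_pos: [0.4413, -0.0681, 0.2018]
orientation: [0.704, -0.06, 0.707, -0.039]
ft_force: [0.4, 0.2, -1.0]
gripper_width: 0.0595
now [ 0.4415 -0.0679  0.201 ] -> [0.46   0.1496 0.14  ] ang 1.5692581631655274 dist 0.2266867962840186 F [ 0.1137  0.2168 -1.5277] w 0.05947487064905537 t 28.8167
1 travel [-0.61 -1.38  0.08] dr [-0.0002 -0.0001  0.1046]
2 travel [-0.75 -1.31  0.08] dr [-0.0002 -0.0001  0.1046]
3 travel [-0.88 -1.23  0.08] dr [-0.0002 -0.0001  0.1046]
4 travel [-1.   -1.13  0.08] dr [-0.0002 -0.0001  0.1046]
5 travel [-1.12 -1.02  0.08] dr [-0.0002 -0.0001  0.1046]
6 travel [-1.22 -0.89  0.08] dr [-0.0002 -0.0001  0.1046]
7 travel [-1.3  -0.76  0.08] dr [-0.0002 -0.0001  0.1046]
8 travel [-1.38 -0.62  0.08] dr [-0.0002 -0.0001  0.1046]
9 travel [-1.43 -0.47  0.08] dr [-0.0002 -0.0001  0.1046]
10 travel [-1.47 -0.32  0.08] dr [-0.0002 -0.0001  0.1046]
11 travel [-1.5  -0.17  0.08] dr [-0.0002 -0.0001  0.1046]
12 travel [-1.51 -0.01  0.08] dr [-0.0002 -0.0001  0.1046]
13 travel [-1.5   0.15  0.08] dr [-0.0002 -0.0001  0.1046]
14 travel [-1.48  0.3   0.08] dr [-0.0002 -0.0001  0.1046]
15 travel [-1.44  0.46  0.08] dr [-0.0002 -0.0001  0.1046]
q end [array([0.0886, 0.3834, 1.8137, 0.1726, 0.9349, 0.0176])]
```

View pics/t19.png

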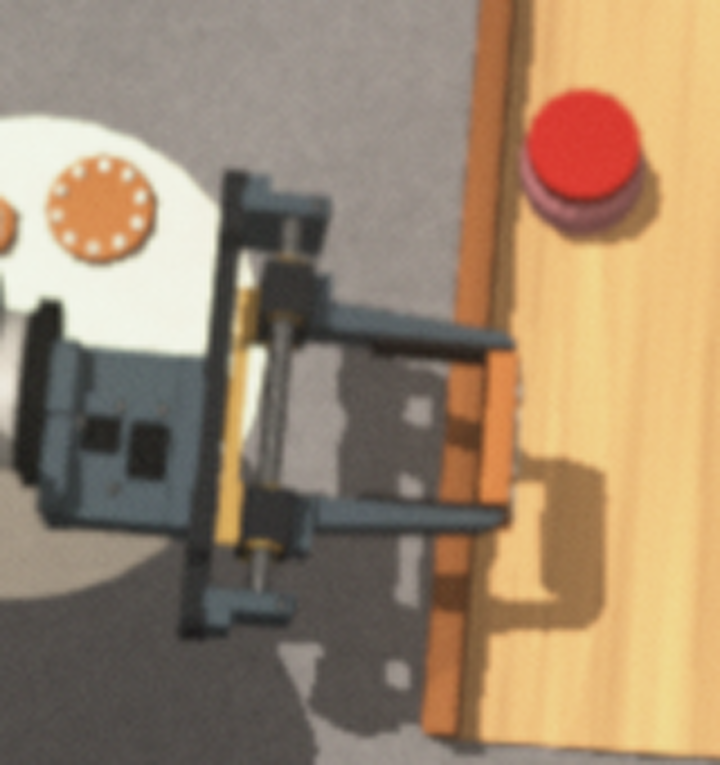

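```bash
python3 -m crank '[{"travel":[-0.6,-1.4,0.08],"dr":[0,0,0.105]},{"travel":[-0.75,-1.3,0.08],"dr":[0,0,0.105]},{"travel":[-0.9,-1.2,0.08],"dr":[0,0,0.105]},{"travel":[-1,-1.1,0.08],"dr":[0,0,0.105]},{"travel":[-1.1,-1,0.08],"dr":[0,0,0.105]}]' >/dev/null; python3 -m crank '[{"travel":[-1.2,-0.9,0.08],"dr":[0,0,0.105]},{"travel":[-1.3,-0.75,0.08],"dr":[0,0,0.105]},{"travel":[-1.4,-0.6,0.08],"dr":[0,0,0.105]},{"travel":[-1.4,-0.5,0.08],"dr":[0,0,0.105]},{"travel":[-1.5,-0.3,0.08],"dr":[0,0,0.105]}]' >/dev/null; python3 -m crank '[{"travel":[-1.5,-0.2,0.08],"dr":[0,0,0.105]},{"travel":[-1.5,0,0.08],"dr":[0,0,0.105]},{"travel":[-1.5,0.15,0.08],"dr":[0,0,0.105]},{"travel":[-1.5,0.3,0.08],"dr":[0,0,0.105]},{"travel":[-1.4,0.3,0.08],"dr":[0,0,0.1]}]';python3 -m crank '[{"travel":[0,0,0],"dr":[0,0,0]},{"travel":[0,0,0],"dr":[0,0,0]}]' ; python3 -c "
from pl import *
s=Cam('side');s.save('s20.png',(200,230,460,450),3);t=Cam('top');t.save('t20.png',(100,150,320,360),3.3)
p=np.array([.460,.1496,.06]); a=np.radians(8); T=mk(-Z*np.cos(a)+by*np.sin(a),bx); rows(p,T,3)"
```

```text
time: 30.07
eef_pos: [0.4604, 0.1493, 0.1393]
orientation: [-0.454, 0.542, -0.471, 0.528]
ft_force: [-0.2, 1.0, -0.5]
gripper_width: 0.0597
time: 30.23
eef_pos: [0.4596, 0.1474, 0.1386]
orientation: [-0.456, 0.541, -0.473, 0.524]
ft_force: [-0.0, -0.2, -1.3]
gripper_width: 0.0595
now [0.4599 0.1482 0.139 ] -> [0.46   0.1496 0.06  ] ang 0.004092481606611645 dist 0.07901358440576936 F [ 0.4077  0.6645 -0.5997] w 0.059301287594766064 t 30.3333
1 travel [0.31 2.62 0.01] dr [0.0004 0.     0.0013]
2 travel [0.31 2.61 0.  ] dr [0.0004 0.     0.0013]
3 travel [0.32 2.61 0.  ] dr [0.0004 0.     0.0013]
q end [array([ 0.0886,  0.5209,  1.8905,  0.21  ,  0.7245, -0.0376])]
```

View pics/s20.png

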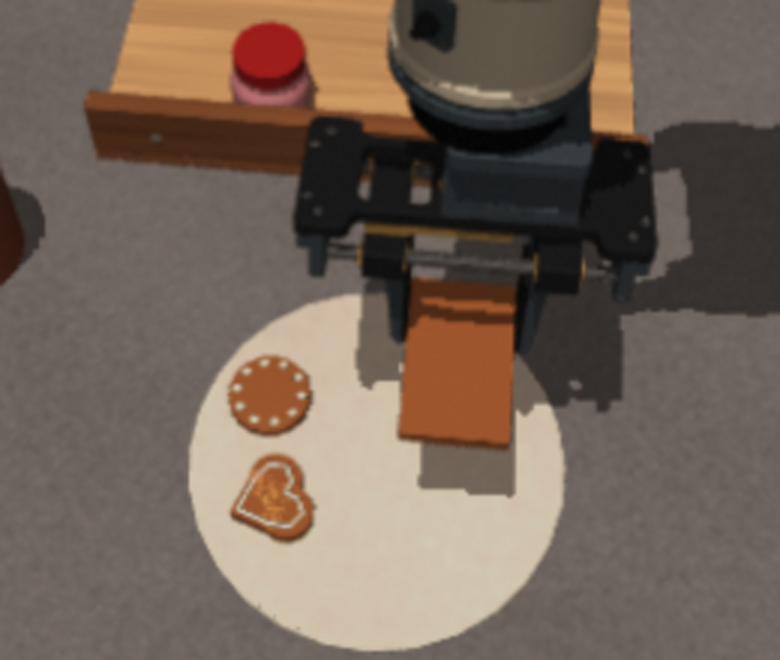

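View pics/t20.png

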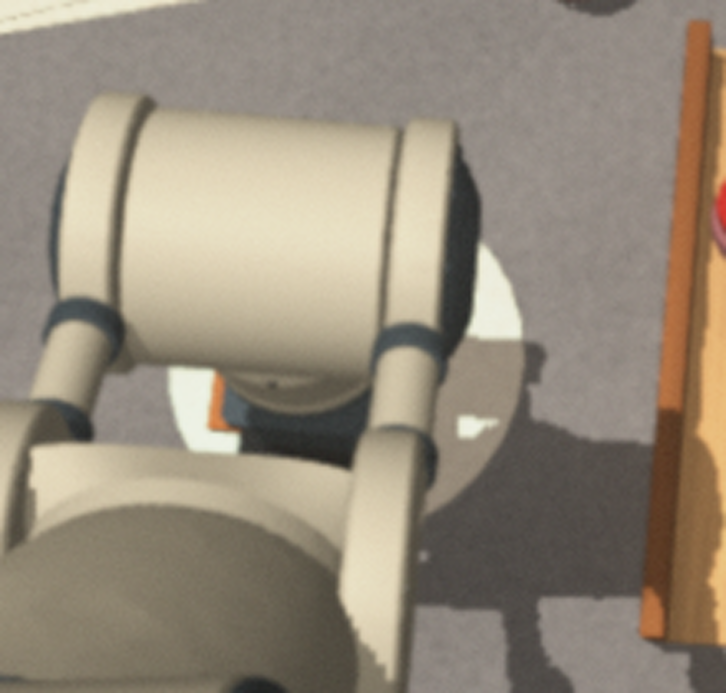

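```bash
python3 -m crank '[{"travel":[0.3,2.6,0],"dr":[0,0,0.002]},{"travel":[0.3,2.6,0],"dr":[0,0,0.002]},{"travel":[0.3,2.6,0],"dr":[0,0,0]},{"travel":[0.1,1.2,0],"dr":[0,0,0]},{"travel":[0,0,0],"dr":[0,0,0]}]';python3 -m crank '[{"travel":[0.1,1,0],"dr":[0,0,0]},{"travel":[0,0,0],"dr":[0,0,0]},{"travel":[0,0,0],"dr":[0,0,0]}]' ; python3 -c "
from pl import *
s=Cam('side');s.save('s21.png',(250,280,420,450),4.4)
p=np.array([.460,.1496,.015]); a=np.radians(8); T=mk(-Z*np.cos(a)+by*np.sin(a),bx); rows(p,T,3)"
```

```text
time: 30.75
eef_pos: [0.4586, 0.1519, 0.0465]
orientation: [-0.457, 0.542, -0.47, 0.526]
ft_force: [-0.0, 0.2, -0.2]
gripper_width: 0.0594
time: 31.0
eef_pos: [0.4603, 0.1523, 0.0392]
orientation: [-0.455, 0.541, -0.471, 0.527]
ft_force: [1.3, 0.3, -0.6]
gripper_width: 0.0597
now [0.4605 0.1523 0.0395] -> [0.46   0.1496 0.015 ] ang 0.003341206254412194 dist 0.024626515202524533 F [ 0.2453 -0.4955 -0.1539] w 0.05959746906329886 t 31.05
1 travel [ 0.2   0.79 -0.02] dr [-0.0001  0.0004 -0.001 ]
2 travel [ 0.2   0.79 -0.02] dr [-0.0001  0.0004 -0.001 ]
3 travel [ 0.2   0.8  -0.01] dr [-0.0001  0.0004 -0.001 ]
q end [array([ 0.0886,  0.6079,  1.9207,  0.2435,  0.6102, -0.0802])]
```

View pics/s21.png

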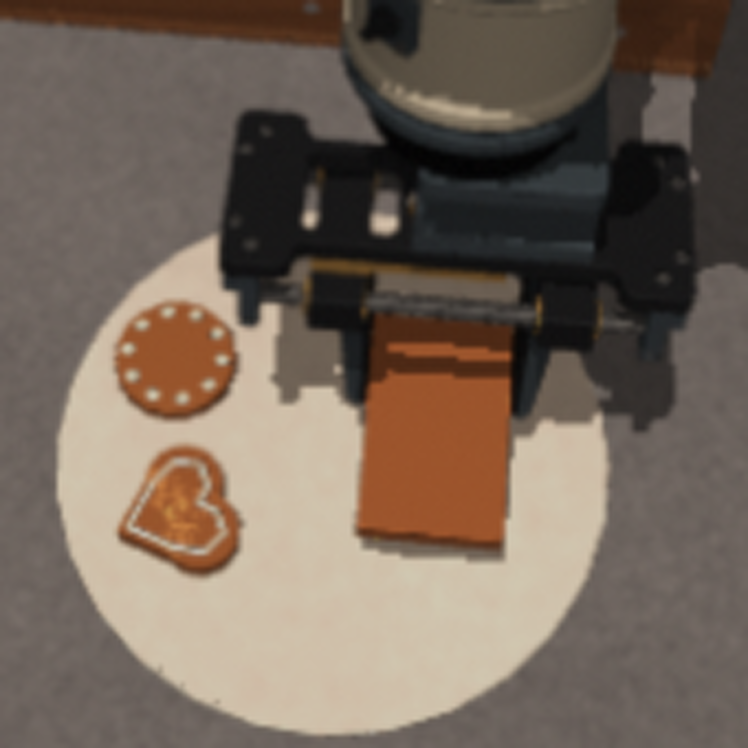

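```bash
python3 -c "
from pl import *
s=Cam('side'); g=lambda a:np.array(a)/4.4+[250,280]
for z in(.02,.025,.03,.035,.04,.045): print(z,s.plane(g([(358,530),(505,540)]),z)[:,:2])
# shadow edge on the card
print('shadow',s.plane(g([(362,548),(503,558)]),.004)[:,:2])
print('s20'); s2=lambda a:np.array(a)/3+[200,230]
for z in(.12,.13,.14,.15): print(z,s.plane(s2([(400,434),(512,441)]),z)[:,:2])
print(s.plane(s2([(420,488),(516,494)]),.004)[:,:2])
"
```

```text
0.02 [[0.4902 0.2148]
 [0.4292 0.2152]]
0.025 [[0.4903 0.2166]
 [0.4296 0.2171]]
0.03 [[0.4903 0.2185]
 [0.43   0.219 ]]
0.035 [[0.4903 0.2204]
 [0.4304 0.2209]]
0.04 [[0.4904 0.2223]
 [0.4308 0.2228]]
0.045 [[0.4904 0.2242]
 [0.4313 0.2247]]
shadow [[0.4881 0.2164]
 [0.4286 0.217 ]]
s20
0.12 [[0.4898 0.2084]
 [0.428  0.2086]]
0.13 [[0.4899 0.2128]
 [0.4289 0.2131]]
0.14 [[0.49   0.2173]
 [0.4299 0.2175]]
0.15 [[0.4901 0.2217]
 [0.4309 0.2219]]
[[0.4746 0.1925]
 [0.4143 0.1927]]
```

```bash
python3 -m crank '[{"travel":[0.1,0.9,0],"dr":[0,0,0]},{"travel":[0.1,0.9,0],"dr":[0,0,0]},{"travel":[0.05,0.5,0],"dr":[0,0,0]},{"travel":[0,0,0],"dr":[0,0,0]},{"travel":[0,0,0],"dr":[0,0,0]}]';python3 -m crank '[{"travel":[0.02,0.2,0],"dr":[0,0,0]},{"travel":[0,0,0],"dr":[0,0,0]},{"travel":[0,0,0],"dr":[0,0,0]}]'
```

```text
time: 31.52
eef_pos: [0.4599, 0.1527, 0.015]
orientation: [-0.455, 0.542, -0.471, 0.527]
ft_force: [1.1, -0.0, -0.7]
gripper_width: 0.0596
time: 31.77
eef_pos: [0.4604, 0.1529, 0.0136]
orientation: [-0.455, 0.542, -0.471, 0.527]
ft_force: [-0.3, 0.5, -1.0]
gripper_width: 0.0599
```

```bash
python3 -m crank '[{"travel":[0.02,0.2,0],"dr":[0,0,0]},{"travel":[0,0,0],"dr":[0,0,0]},{"travel":[0,0,0],"dr":[0,0,0]}]';python3 -m crank '[{"travel":[0.02,0.15,0],"dr":[0,0,0]},{"travel":[0,0,0],"dr":[0,0,0]},{"travel":[0,0,0],"dr":[0,0,0]}]';python3 -m crank '[{"travel":[0.01,0.1,0],"dr":[0,0,0]},{"travel":[0,0,0],"dr":[0,0,0]},{"travel":[0,0,0],"dr":[0,0,0]}]'; python3 -c "
from pl import *
s=Cam('side');s.save('s22.png',(290,330,390,420),7)"
```

```text
time: 32.02
eef_pos: [0.4603, 0.153, 0.0115]
orientation: [-0.455, 0.542, -0.471, 0.527]
ft_force: [0.0, 0.2, -1.5]
gripper_width: 0.0599
time: 32.27
eef_pos: [0.4603, 0.153, 0.01]
orientation: [-0.455, 0.542, -0.471, 0.527]
ft_force: [0.5, 0.4, -0.2]
gripper_width: 0.0594
time: 32.52
eef_pos: [0.4603, 0.1531, 0.009]
orientation: [-0.455, 0.542, -0.471, 0.527]
ft_force: [-0.9, 0.1, -1.0]
gripper_width: 0.0599
```

View pics/s22.png

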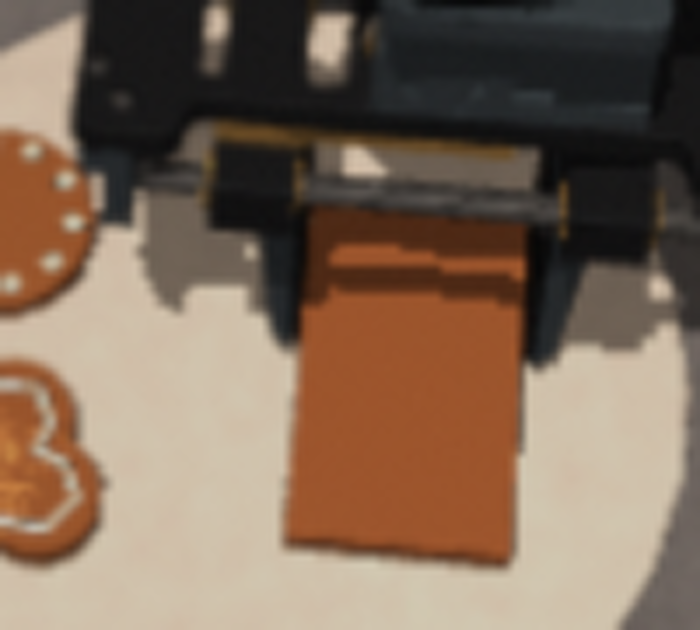

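```bash
python3 -m crank '[{"travel":[0.01,0.08,0],"dr":[0,0,0]},{"travel":[0,0,0],"dr":[0,0,0]},{"travel":[0,0,0],"dr":[0,0,0]}]';python3 -m crank '[{"travel":[0.01,0.06,0],"dr":[0,0,0]},{"travel":[0,0,0],"dr":[0,0,0]},{"travel":[0,0,0],"dr":[0,0,0]}]'
```

```text
time: 32.82
eef_pos: [0.4604, 0.1531, 0.0084]
orientation: [-0.455, 0.542, -0.471, 0.527]
ft_force: [-0.1, -0.7, 4.0]
gripper_width: 0.0599
time: 33.07
eef_pos: [0.4604, 0.1531, 0.0081]
orientation: [-0.454, 0.542, -0.471, 0.527]
ft_force: [-1.9, -1.3, 14.6]
gripper_width: 0.0597
```

```bash
python3 -m crank '[{"travel":[0,-0.05,0],"dr":[0,0,0]},{"travel":[0,0,0],"dr":[0,0,0]},{"travel":[0,0,0],"dr":[0,0,0]}]'; python3 -c "
from pl import *
st()
s=Cam('side'); s.save('s23.png',(290,330,390,420),7)"
```

```text
time: 33.32
eef_pos: [0.4604, 0.1529, 0.0081]
orientation: [-0.455, 0.542, -0.471, 0.527]
ft_force: [-0.2, -0.3, 3.1]
gripper_width: 0.0595
t 33.32 q [ 0.093   0.6225  1.9227  0.2559  0.5937 -0.0886] p [0.4604 0.1529 0.0081] F [-0.1844 -0.3208  3.084 ] w 0.05948636226281636
tool x,y,z in world:
 [[-0.0304 -0.9893 -0.1427]
 [ 0.0045  0.1427 -0.9898]
 [ 0.9995 -0.0308  0.0001]]
```

View pics/s23.png

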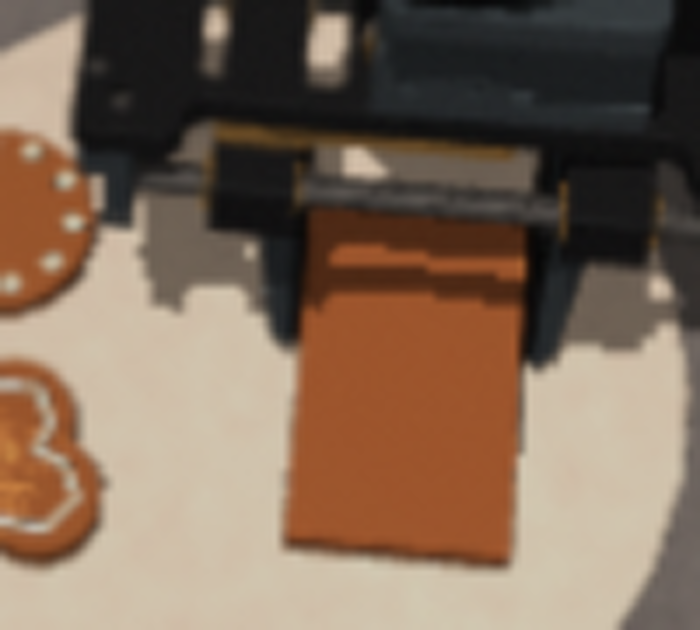

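```bash
python3 -m crank '[{"travel":[0,0,0],"dr":[0,0,0]},{"travel":[0,0,0],"dr":[0,0,0]},{"travel":[0,0,0],"dr":[0,0,0]},{"travel":[0,0,0],"dr":[0,0,0]}]' 62; python3 -m crank '[{"travel":[0,-0.5,0],"dr":[0,0,0]},{"travel":[0,-2,0],"dr":[0,0,0]},{"travel":[0,-3,0],"dr":[0,0,0]},{"travel":[0,-3.5,0],"dr":[0,0,0]},{"travel":[0,-3.5,0],"dr":[0,0,0]}]'; python3 -m crank '[{"travel":[3,-2,0],"dr":[0,0,0]},{"travel":[3.5,-2,0],"dr":[0,0,0]},{"travel":[3.5,-2,0],"dr":[0,0,0]},{"travel":[3.5,-2,0],"dr":[0,0,0]},{"travel":[0,0,0],"dr":[0,0,0]}]'; python3 -c "
from pl import *
s=Cam('side'); s.save('s24.png');t=Cam('top');t.save('t24.png')"
```

```text
time: 33.7
eef_pos: [0.4603, 0.153, 0.008]
orientation: [-0.455, 0.542, -0.471, 0.527]
ft_force: [-0.1, 0.2, 0.3]
gripper_width: 0.0688
time: 34.12
eef_pos: [0.459, 0.1347, 0.1333]
orientation: [-0.455, 0.542, -0.471, 0.527]
ft_force: [0.5, 0.2, -0.6]
gripper_width: 0.0689
time: 34.53
eef_pos: [0.4567, -0.0155, 0.1945]
orientation: [-0.453, 0.541, -0.474, 0.527]
ft_force: [0.9, 0.5, 1.2]
gripper_width: 0.0687
```

View pics/s24.png

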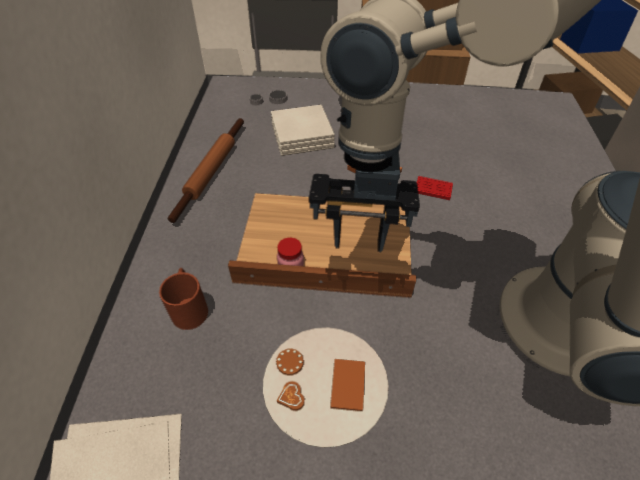

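View pics/t24.png

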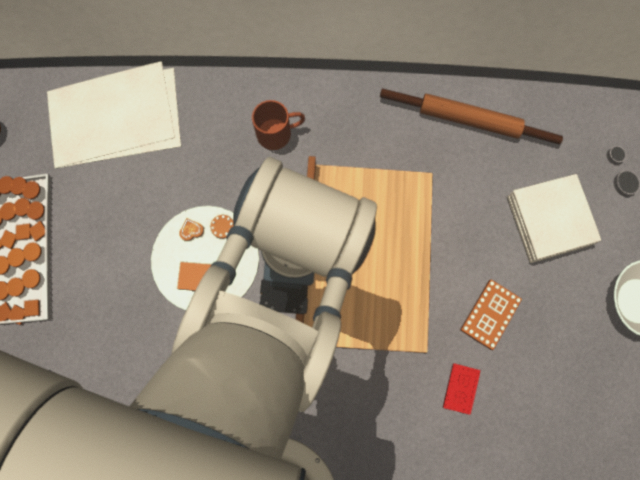

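```bash
python3 -m crank '[{"travel":[0,-1,0],"dr":[0,0,0]},{"travel":[0,0,0],"dr":[0,0,0]},{"travel":[0,0,0],"dr":[0,0,0]},{"travel":[0,0,0],"dr":[0,0,0]},{"travel":[0,0,0],"dr":[0,0,0]}]'; python3 -c "
from pl import *
s=Cam('side'); hsv=cv2.cvtColor(s.img[350:420,325:375],cv2.COLOR_RGB2HSV)
m=(hsv[...,1]>120).astype(np.uint8); c=max(cv2.findContours(m,0,1)[0],key=cv2.contourArea)[:,0].astype(float)+[325,350]
P=(s.plane(c,.016)[:,:2]*1000).astype(np.float32); r=cv2.minAreaRect(P); b=cv2.boxPoints(r); print(r,np.linalg.norm(b-[503,173.7],axis=1))
for roi in[(270,230,315,262)]:
    x0,y0,x1,y1=roi; h=cv2.cvtColor(s.img[y0:y1,x0:x1],cv2.COLOR_RGB2HSV).astype(int); k=((h[...,1]>185)&((h[...,0]<8)|(h[...,0]>170))).astype(np.uint8)
    cc=max(cv2.findContours(k,0,1)[0],key=cv2.contourArea)[:,0].astype(float)+[x0,y0]; print('tub',cv2.fitEllipse((s.plane(cc,.08)[:,:2]*1000).astype(np.float32)))
a=cv2.imread('pics/side0.png')[:,:,::-1].astype(int); 
for n,(x0,y0,x1,y1) in dict(mug=(155,265,210,330),bisc=(270,342,312,412)).items(): print(n,np.abs(a[y0:y1,x0:x1]-s.img[y0:y1,x0:x1]).mean())
print(arm.observe()['time'])
"
```

```text
time: 35.05
eef_pos: [0.4549, -0.0106, 0.2011]
orientation: [-0.455, 0.542, -0.471, 0.527]
ft_force: [0.2, 0.4, 1.0]
gripper_width: 0.0691
((460.72503662109375, 178.6414794921875), (97.75565338134766, 58.99451446533203), 88.0111312866211) [85.0528 47.2099 53.9209 88.9532]
tub ((597.9591064453125, -91.4883041381836), (49.029048919677734, 59.21863555908203), 9.950057029724121)
mug 8.634778554778554
bisc 16.780839002267573
35.1
```

```bash
python3 -c "
from pl import *
s=Cam('side').img; a=cv2.imread('pics/side0.png')[:,:,::-1].copy()
for n,(x0,y0,x1,y1) in dict(mug=(155,265,210,330),rnd=(274,346,308,378),heart=(274,380,310,412),tub=(274,234,308,268),bg=(60,300,120,360)).items():
    r=cv2.matchTemplate(s[y0-6:y1+6,x0-6:x1+6],a[y0:y1,x0:x1],cv2.TM_CCOEFF_NORMED); print(n,cv2.minMaxLoc(r)[1],np.array(cv2.minMaxLoc(r)[3])-6,np.abs(a[y0:y1,x0:x1].astype(int)-s[y0:y1,x0:x1]).mean())"
```

```text
mug 0.9996344447135925 [0 0] 8.623869463869465
rnd 0.9997389316558838 [0 0] 15.534926470588236
heart 0.9997283816337585 [0 0] 16.555266203703702
tub 0.9996539950370789 [0 0] 11.472895040369089
bg 0.9995090961456299 [0 0] 11.226851851851851
```

Nothing else has moved; the difference is only overall brightness. Handing in.

```bash
python3 -c "
from station import arm
print(arm.sign_off())"
```

```text
the job is handed in; nothing more can be done
None
```

The gingerbread wall now lies flat on the cake board, plain back up and wholly on the card, and the job was handed in after about 35 s.

**What I did:**
- I picked the wall off the pastry board and leaned it at about 70° against the backstop. Still holding it, I pushed its foot in to about 86°, then let go.
- I took it again from the backstop side and turned it on over. I lowered it until the force showed it touching the card, at about 3 N, and only then opened the gripper.

**Last checks:**
- **Wall:** its centre is at about (0.461, 0.179) m. Its farthest corner is 89 mm from the cake board's centre, and the board's radius is 120 mm.
- **Tub, mug and biscuits:** image matching against the first picture shows no shift in any of them. Overall brightness differs between the two pictures.
- **Robot:** the gripper is clear of everything. The highest outside force I read was about 16 N.

**What was not clean:**
- When let go against the backstop, the wall came away from it and rocked a few degrees on its foot. I waited about 10 s until it stood nearly still, upright about 5 mm clear of the backstop rather than leaning on it, before taking it again.
- The two cameras disagreed by a few millimetres across the backstop, so I went by touch and by sighting the fingertips there.

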